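Stack disc springs in the laser base plate's spring well

TASK

The spring well in the thick aluminium base plate already holds two conical disc springs on its guide pin. Slide the two loose conical springs across the plate into the well, one after the other and without lifting them off the plate, so that all four lie flat on the pin and each faces the opposite way to the one beneath it; then swing the retaining strap over them by its knob until it is at its stop. Leave the flat ring, the mirror mount and the hex key where they are.

Things in the scene. Friction and masses are not known exactly. Their poses are not given: they have to be found in the camera images.
- plate: Fixed aluminium base plate 330 x 540 mm, its top (deck) 61 mm above the bench. Origin: on the spring well's axis, at the plate's underside; z up. It reaches from -205 to +125 mm along its x and 270 mm either way along y. Mirror mounts 106 mm tall are bolted on at its own (88, 225) and (88, -225) mm; a stop pin 8 mm thick, 12 mm high stands at (60, -20) mm.
- well (a point): Centre of the round spring well's mouth, level with the deck. The well is 103 mm wide and 49 mm deep, its mouth chamfered to 110 mm. In its middle stands the guide pin, 48 mm thick with a chamfered tip, ending level with the deck: a spring slid over the mouth drops on to the pin once centred.
- seated_top (a point): On the well's axis, 25 mm below the deck: height of the top of the two springs already on the pin. The lower lies crown (bore end) up; the upper crown down, so it looks like a dish with its rim highest. All four springs are alike; stacked alternately they are 48 mm high and end 1 mm below the deck.
- spring_a_mid (a point): Loose conical spring of plain dark steel lying crown up on the plate, like a low cone: rim on the plate, edge of the bore (bright) highest. Rim 100 mm across, bore 51 mm, 5 mm thick, 12 mm high in all (cone 7 mm), 0.23 kg; bright ground flats 5 mm wide on its highest and lowest edges. Point: on its axis, half-way up; z up along the axis.
- spring_b_mid (a point): Loose conical spring of plain dark steel lying crown down on the plate, like a shallow dish: bore on the plate, rim (bright) 7 to 12 mm above it. Rim 100 mm across, bore 51 mm, 5 mm thick, 12 mm high in all (cone 7 mm), 0.23 kg; bright ground flats 5 mm wide on its highest and lowest edges. Point: on its axis, half-way up; z up along the axis.
- flat_ring_mid (a point): Loose flat bright steel ring, not conical, 100 mm across, bore 51 mm, 8 mm thick, lying on the plate; not part of the stack, to be left where it lies. Point: on its axis, half-way up; z up.
- strap (a joint): Swing angle of the retaining strap about its upright pivot (rad): 0 is closed, at its stop, the strap lying from the pivot along the plate's -x across the middle of the well; it grows to 2.1 as the strap swings open towards the plate's +y. It stays where it is left (friction about 0.05 N m).
- strap_pivot (a point): Pivot of the strap, on the plate 78 mm from the well's axis along the plate's +x, 8 mm above the deck. At joint angle q the strap points from here along (-cos q, sin q) in the plate's x and y.
- strap_knob (a point): Upright round black knob on the strap's free end, 95 mm from the pivot, 15 to 17 mm in diameter and 38 mm tall; this point is on its axis, half-way up, 30 mm above the deck (top 49 mm above the deck). The strap itself is a bar 32 mm wide and 6 mm thick, its underside 5 mm above the deck.
- mirror_mount: Loose black mirror mount standing on the plate on a round foot 50 mm in diameter, 106 mm tall, 62 mm wide, 0.35 kg; origin under the foot, z up.
- hex_key: Loose L-shaped steel hex key lying on the plate, 9 mm thick, long leg 110 mm along its x, short leg 40 mm along +y at its -x end; origin under the middle of the long leg.
Not all that is in view belongs to the job. Leave any blue look-alike of the part that bears spring_a_mid alone.

How it is judged (in metres and radians):
On the way, in this order (a step that is already met when the one before it is completed fails the run):
1. the crown-up spring lies flat on the pin, on top of the two that were there (z of spring_a_mid in the frame of plate between 0.0395 and 0.0445 m and horizontal distance between spring_a_mid and well below 0.005 m and angle between spring_a_mid's own z axis and vertical below 0.06 rad), for 0.2 s.
2. the crown-down spring lies flat on the pin on top of that one (all of step 1 and z of spring_b_mid in the frame of plate between 0.0515 and 0.0565 m and horizontal distance between spring_b_mid and well below 0.005 m and angle between spring_b_mid's own z axis and vertical below 0.06 rad), for 0.2 s.
At the end, for the whole second after the job is handed in: Crown-up spring third, crown-down spring fourth on the pin: flat (0.06 rad), within 5 mm of the well axis and 2.5 mm of stack height (centres 42 and 54 mm above the plate's underside); strap within 0.1 rad of its stop; flat ring, loose mount and hex key within 30 mm of start (all of step 2 and value of joint strap below 0.1 rad and distance of each of flat_ring_mid, mirror_mount, hex_key from where it was at the start of the episode below 0.03 m); the robot touches nothing.
It fails at once if the flat ring is moved by more than 40 mm (distance of flat_ring_mid from where it was at the start of the episode above 0.04 m).
It fails at once if the loose mirror mount is moved by more than 40 mm (distance of mirror_mount from where it was at the start of the episode above 0.04 m).
It fails at once if the hex key is moved by more than 40 mm (distance of hex_key from where it was at the start of the episode above 0.04 m).
It fails at once if a loose spring is lifted more than 30 mm off the plate (z of any of spring_a_mid, spring_b_mid in the frame of plate above 0.097 m).
It also fails if it takes over 61 s, if anything falls off the work surface, if the arm or the gripper's body presses on something with over 40 N, if the wrist force passes 120 N, or if a joint passes its speed limit or range.

ROBOT

A 6-joint arm with a two-finger parallel gripper is mounted at the origin on the work surface. World frame = base frame: x ahead of the robot, y to its left, z up, the work surface at z = 0. Lengths are in m, angles in degrees, forces in N, time in s.
With the tool pointing down it reaches from about 0.275 to 0.75 m from the base axis. Payload 10.2 kg.
Tool frame: the origin (TCP) lies at the very end of the fingers, on their centre line; the grasp point (between the pads) lies 19 mm behind it (robot.pinch_z is the distance from the TCP to the grasp point, in m); z points along the fingers, y is the direction in which the jaws open and shut (so a half turn about z gives the same grasp; the last joint's range is limited). The gripper opens to 85 mm and grips with 20 to 120 N. Pads are 22 mm wide; open, the fingers measure 114 mm over their backs; the gripper's body (76 mm by 85 mm) begins 54 mm behind the grasp point. The pads swing forward as they close: fully open they stand 13 mm farther back than shut.
Start: joints at [-87.857, 17.928, 85.812, -0, 76.261, -12.8], TCP at [0.135, -0.507, 0.194] pointing down, gripper open.
Joint ranges: [-168.41, 168.41], [-55.51, 124.54], [10.69, 146.95], [-70.63, 250.63], [1, 178], [-165.06, 165.06]. Speed limits (degrees/s): [136.94, 136.94, 172.46, 180, 180, 180].

INTERFACE

Orientations are given as [roll, pitch, yaw] about the fixed x, y, z axes, in that order (R = Rz(yaw) Ry(pitch) Rx(roll)).
In Python, from workcell import monitor, capture, workorder, robot gives the robot as it stands. The module is installed in compiled form; this text tells all that it offers.
- The arm moves only by the tool step_arm, never from a script. Its argument "series" is text: rows parted by semicolons, each of 7 numbers parted by spaces: the shift along the tool's x, y, z as a fraction of full scale, then the turn, a rotation vector about the tool's x, y, z as a fraction of full scale, then the gripper command: -1 is shut, 1 is fully open, values between are in proportion. A call has 1 to 5 rows; each row shifts and turns the commanded pose from where the row before left it, along the tool's axes as they then stand; what a row does not reach is not made up. Full scale, the value 1, is 20 mm for a shift and 5 degrees for a turn. A row lasts 1/12 s, in which the tool goes at most 41.7 mm and 7.16 degrees, less where a joint would pass 70% of its speed; a pose out of reach is approached as far as the arm can. A call with a number of a shift or a turn outside -1 to 1 is refused whole. A call with a gripper value outside its range is refused whole. The fingers move at their own pace and stop on an object; "grip_force" is the grip in N (left out, the last holds). Time passes only in rows, so rows that do not move let the fingers close. It gives the time, the measured TCP pose, the force and the opening at its end, in the units of the state.
- monitor.get_obs(): the state, without advancing time (a new reading comes with each control period).
- capture(name): name is "side" or "top"; returns a dict with "color" (400x640x3 uint8, red, green, blue), "fx", "fy", "cx", "cy" (pixels), "R" (3x3) and "t" (3): a world point X has camera coordinates R X + t. Camera axes: x right, y down, z forward; pixel columns grow to the right and rows downward; lengths in m; the calibration is good to about 2 mm. A picture is of the moment at which its call begins. There is no depth.
- workorder.sign_off(): hands the job in, once; it reports no verdict.
The state is a dict: "clock": time; "q": joint angles; "joint_velocities": joint speeds; "effort": joint torques, N m; "tcp_pos": TCP position; "ee_rot": TCP orientation; "ft_force": force on the tool from outside, world axes, zero at the start; "wrist_torque": the same for the moment, N m; "grip_width": finger opening in m.
Only numpy, scipy, OpenCV 4.12 (cv2) and the standard library are available. Lean on these libraries where they do the work, as an engineer would, in place of code of your own. Each camera call takes 0.05 s, during which the arm holds its last target.

## Working session

There is one attempt and no reset: what is moved stays moved. The work goes in short steps, Python scripts to look and compute and a tool call to move; the robot and the scene stay as the last step left them, time stands still between calls to the robot, and variables do not carry over. Pictures are saved under pics/ and viewed, and the job is handed in when it is done.

Besides the shell and the picture viewer there is one more tool, called as a command line: name --argument value ..., lists and objects as JSON in quotes. step_arm: Moves the arm, as the interface text tells. Shift numbers are shares of 20 mm and turn numbers shares of 5 degrees, none past 1 either way. Its arguments: {"type":"object","properties":{"series":{"type":"string"},"grip_force":{"type":"number"}},"required":["series"]}

```bash
mkdir -p pics; ls
python3 - <<'E'
from workcell import monitor, capture, workorder, robot
import cv2,numpy as np
print(monitor.get_obs()); print([a for a in dir(robot) if a[0]!='_'])
for n in("top","side"):
    c=capture(n); cv2.imwrite(f"pics/{n}0.png",c["color"][:,:,::-1]); print(n,{k:c[k] for k in c if k!="color"})
E
```

```text
pics
{'clock': 0.0, 'q': array([-8.78581130e+01,  1.79597710e+01,  8.58549660e+01,  1.23844525e-04,
        7.62606863e+01, -1.27991456e+01]), 'joint_velocities': array([ 0.0105893 ,  0.02773866,  0.00768351, -0.0226057 ,  0.00863866,
        0.08392082]), 'effort': array([ 2.42160795e-04, -4.12255669e+01, -2.59744424e+01, -1.45499498e-04,
        4.11456669e-03, -1.19111522e-05]), 'tcp_pos': array([ 0.13534147, -0.50693435,  0.1936259 ]), 'ee_rot': array([-1.79926477e+02, -1.68260927e-02,  1.49409923e+01]), 'ft_force': array([-0.13407205, -0.73393031, -0.63975472]), 'wrist_torque': array([ 0.00178766, -0.04611669,  0.01959181]), 'grip_width': 0.08526117920699837}
['PlanningError', 'pinch_z']
top {'fx': 411.8297280425969, 'fy': 411.8297280425969, 'cx': 318.2330893572672, 'cy': 205.70555691483955, 'R': array([[ 0.00721458, -0.99997207,  0.0019492 ],
       [-0.99835576, -0.00731374, -0.05685314],
       [ 0.05686581, -0.00153583, -0.99838065]]), 't': array([0.07104729, 0.45752997, 0.92630157])}
side {'fx': 418.73374570111713, 'fy': 418.73374570111713, 'cx': 316.854348037319, 'cy': 197.85870353555325, 'R': array([[-0.67146799, -0.74101529, -0.00520339],
       [-0.38626541,  0.355988  , -0.85092396],
       [ 0.63240001, -0.56935831, -0.52526312]]), 't': array([0.37286224, 0.21990449, 0.55675412])}
```

View pics/top0.png

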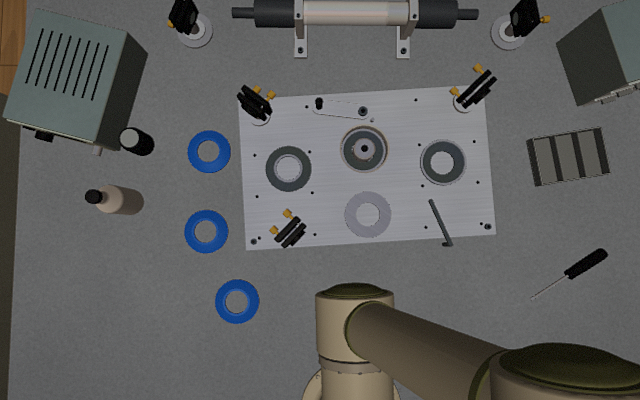

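View pics/side0.png

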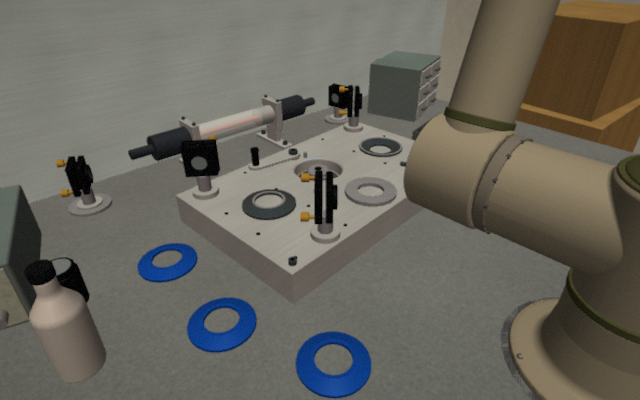

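Run:
```python
import cv2
a=cv2.imread("pics/top0.png")
cv2.imwrite("pics/c1.png",cv2.resize(a[85:245,235:435],None,fx=4,fy=4,interpolation=cv2.INTER_CUBIC)[:600])
cv2.imwrite("pics/c2.png",cv2.resize(a[85:255,340:500],None,fx=4.5,fy=3.5,interpolation=cv2.INTER_CUBIC)[:600])
```

```text
(no output)
```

View pics/c1.png

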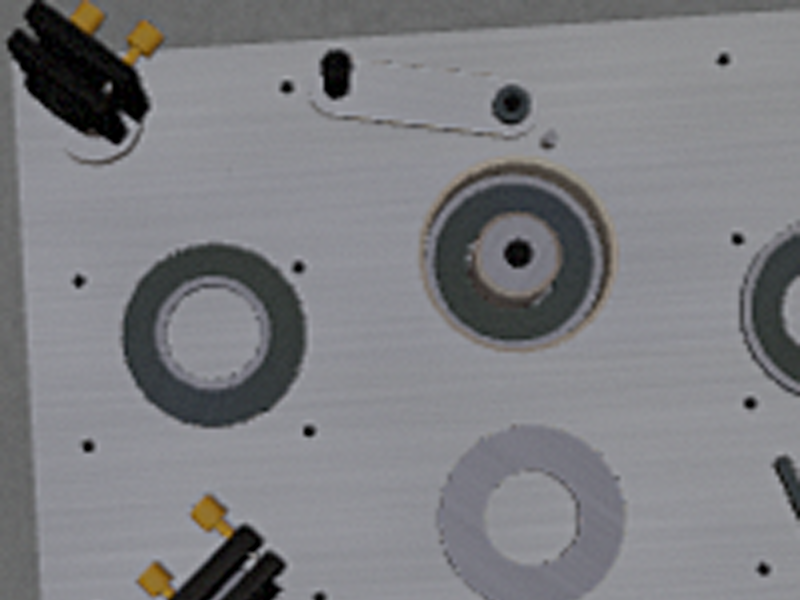

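View pics/c2.png

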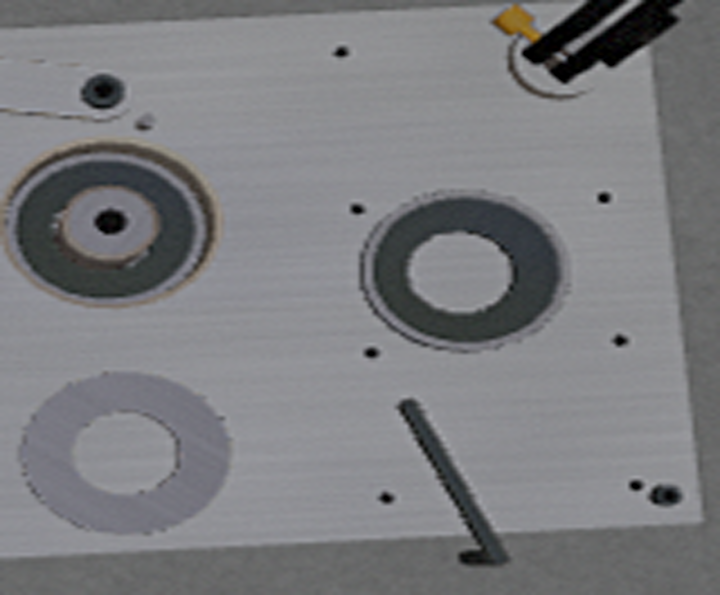

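Top view, by description. Spring A could be the dark ring with a bright bore edge at (288,168). The three blue look-alikes at (209,152), (206,231) and (237,301) are off the plate, so I'm leaving those. The flat bright ring is at (367,214). Spring B is the ring with a bright rim at (443,162), and the well is at (364,149). The crops confirm A's bright bore and B's bright rim. Next, positions.

```bash
cat > h.py <<'E'
import numpy as np,cv2
from workcell import monitor, capture, workorder, robot
def ray(c,px,z):
    d=c["R"].T@np.array([(px[0]-c["cx"])/c["fx"],(px[1]-c["cy"])/c["fy"],1]); o=-c["R"].T@c["t"]
    return o+d*(z-o[2])/d[2]
def proj(c,X):
    p=c["R"]@np.array(X)+c["t"]; return np.array([c["fx"]*p[0]/p[2]+c["cx"],c["fy"]*p[1]/p[2]+c["cy"]])
def snap(n,name,box=None,f=1):
    c=capture(n); im=c["color"][:,:,::-1]
    if box: im=im[box[1]:box[3],box[0]:box[2]]
    cv2.imwrite(f"pics/{name}.png",cv2.resize(im,None,fx=f,fy=f,interpolation=cv2.INTER_CUBIC)); return c
E
python3 - <<'E'
from h import *
c=capture("top"); s=capture("side")
T=lambda u,v,z:ray(c,(u,v),z)
P={'well':T(364.5,148.6,.061),'A rim':T(288.5,168.75,.0635),'A bore':T(288.25,168.5,.073),'B rim':T(443.3,162.3,.0705),
'B bore':T(340+459/4.5,85+272/3.5,.064),'pivot':T(362.75,111,.074),'knobtop':T(235+337/4,85+58/4,.11),
'TL':T(238,97,.061),'TR':T(485.5,87,.061),'BL':T(247,249.5,.061),'BR':T(496,235,.061),'ring':T(235+532/4,85+518/4,.069), 'key':T(440,222,.065),'mount':T(290,235,.1),'stop':T(235+547/4,85+137/4,.073)}
for k,v in P.items(): print(k,v.round(4), 'side px',proj(s,v).round(1))
im=s["color"][:,:,::-1]
cv2.imwrite("pics/s1.png",cv2.resize(im[120:240,180:420],None,fx=3.3,fy=3.3,interpolation=cv2.INTER_CUBIC))
a=P['TL'];print(np.degrees(np.arctan2(*(P['TL']-P['TR'])[:2]*[-1,1])),np.degrees(np.arctan2(*(P['BL']-P['BR'])[:2]*[-1,1])),np.linalg.norm(P['TL']-P['TR']),np.linalg.norm(P['BL']-P['BR']),np.linalg.norm(P['BL']-P['TL']))
E
```

```text
well [ 0.5798 -0.0256  0.061 ] side px [317.9 167.8]
A rim [0.5339 0.1395 0.0635] side px [269.  202.8]
A bore [0.5331 0.1394 0.073 ] side px [269.  198.7]
B rim [ 0.5494 -0.1944  0.0705] side px [380.1 145.8]
B bore [ 0.5495 -0.1935  0.064 ] side px [379.6 148.5]
pivot [ 0.6592 -0.0203  0.074 ] side px [292.4 151.4]
knobtop [0.6722 0.074  0.11  ] side px [253.3 147.1]
TL [0.6921 0.2524 0.061 ] side px [174.1 193. ]
TR [ 0.7187 -0.2919  0.061 ] side px [355.7 119.8]
BL [0.3588 0.2269 0.061 ] side px [292.3 272. ]
BR [ 0.3938 -0.3094  0.061 ] side px [465.6 156.3]
ring [ 0.4357 -0.0323  0.069 ] side px [370.3 188.3]
key [ 0.4209 -0.1877  0.065 ] side px [423.9 167.6]
mount [0.3912 0.1322 0.1   ] side px [324.1 216.9]
stop [ 0.6416 -0.0398  0.073 ] side px [304.1 151.8]
2.8044590785217185 3.728975027507909 0.5449346488451967 0.5374783244422339 0.3342067073415531
```

View pics/s1.png

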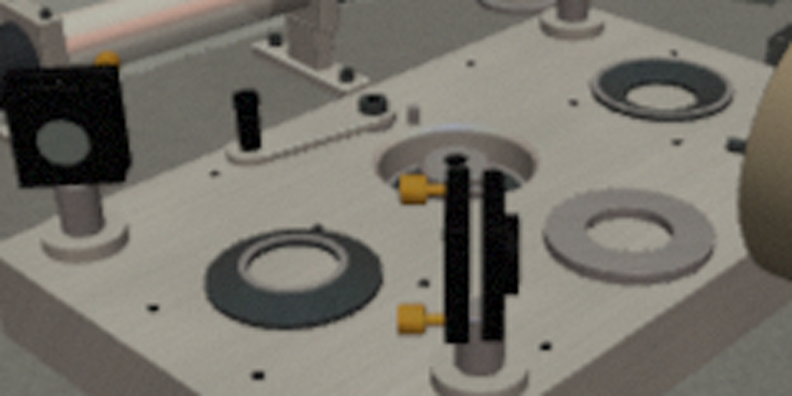

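step_arm --series "0 0 -1 0 0 1 -1; 0 0 -1 0 0 1 -1; 0 0 0 0 0 1 -1; 0 0 0 0 0 0 -1" --grip_force 20

```text
clock: 0.53
tcp_pos: [0.1354, -0.5076, 0.2349]
ee_rot: [179.9, -0.0, -0.2]
ft_force: [0.5, -0.5, -0.8]
grip_width: 0.0388
```

step_arm --series "0.6 -0.98 0 0 0 0 -1;0.6 -0.98 0 0 0 0 -1;0.6 -0.98 0 0 0 0 -1;0.6 -0.98 0 0 0 0 -1;0.6 -0.98 0 0 0 0 -1"

```text
clock: 0.95
tcp_pos: [0.1958, -0.408, 0.2334]
ee_rot: [-179.9, 0.0, 0.1]
ft_force: [0.0, -1.3, -0.2]
grip_width: -0.0004
```

step_arm --series "0.6 -0.98 0 0 0 0 -1;0.6 -0.98 0 0 0 0 -1;0.6 -0.98 0 0 0 0 -1;0.6 -0.98 0 0 0 0 -1;0.6 -0.98 0 0 0 0 -1"

```text
clock: 1.37
tcp_pos: [0.2558, -0.31, 0.2335]
ee_rot: [-179.9, 0.0, 0.1]
ft_force: [0.2, -0.8, -0.1]
grip_width: 0.0003
```

step_arm --series "0.6 -0.98 0 0 0 0 -1;0.6 -0.98 0 0 0 0 -1;0.6 -0.98 0 0 0 0 -1;0.6 -0.98 0 0 0 0 -1;0.6 -0.98 0 0 0 0 -1"

```text
clock: 1.78
tcp_pos: [0.3158, -0.2121, 0.2336]
ee_rot: [-179.9, 0.0, 0.1]
ft_force: [0.4, 0.0, 0.1]
grip_width: -0.0003
```

step_arm --series "0.6 -0.98 0 0 0 0 -1;0.6 -0.98 0 0 0 0 -1;0.6 -0.98 0 0 0 0 -1;0.6 -0.98 0 0 0 0 -1;0.6 -0.98 0 0 0 0 -1"

```text
clock: 2.2
tcp_pos: [0.3759, -0.1142, 0.2336]
ee_rot: [-180.0, 0.1, 0.1]
ft_force: [0.6, -1.3, -0.3]
grip_width: -0.0004
```

step_arm --series "0.6 -0.98 0 0 0 0 -1;0.6 -0.98 0 0 0 0 -1;0.6 -0.98 0 0 0 0 -1;0.6 -0.98 0 0 0 0 -1;0.6 -0.98 0 0 0 0 -1"

```text
clock: 2.62
tcp_pos: [0.4359, -0.0163, 0.2335]
ee_rot: [-180.0, 0.1, 0.1]
ft_force: [1.2, -0.5, 0.7]
grip_width: 0.0001
```

step_arm --series "0.6 -0.98 0 0 0 0 -1;0.6 -0.98 0 0 0 0 -1;0.6 -0.98 0 0 0 0 -1;0.6 -0.98 0 0 0 0 -1;0.6 -0.98 0 0 0 0 -1"

```text
clock: 3.03
tcp_pos: [0.496, 0.0815, 0.2333]
ee_rot: [-180.0, 0.1, 0.1]
ft_force: [-0.1, 0.5, 0.0]
grip_width: 0.0001
```

step_arm --series "0.63 -0.97 0 0 0 0 -1;0.63 -0.97 0.5 0 0 0 -1;0.62 -0.96 1 0 0 0 -1;0 0 1 0 0 0 -1;0 0 1 0 0 0 -1"

```text
clock: 3.45
tcp_pos: [0.5333, 0.1393, 0.1621]
ee_rot: [180.0, 0.1, 0.2]
ft_force: [0.4, -0.2, -0.1]
grip_width: 0.0002
```

step_arm --series "0 0 1 0 0 0 -1;0 0 1 0 0 0 -1;0 0 1 0 0 0 -1;0 0 0.5 0 0 0 -1;0 0 0 0 0 0 -1"

```text
clock: 3.87
tcp_pos: [0.5321, 0.1382, 0.0917]
ee_rot: [180.0, 0.3, 0.0]
ft_force: [0.3, -0.6, -0.6]
grip_width: 0.0
```

Run:
```python
from h import *
snap("side","a1s",(200,80,440,240),3.3); snap("top","a1t",(220,80,420,230),4)
print(monitor.get_obs()["tcp_pos"])
```

```text
[0.53379464 0.13836108 0.09459548]
```

View pics/a1s.png

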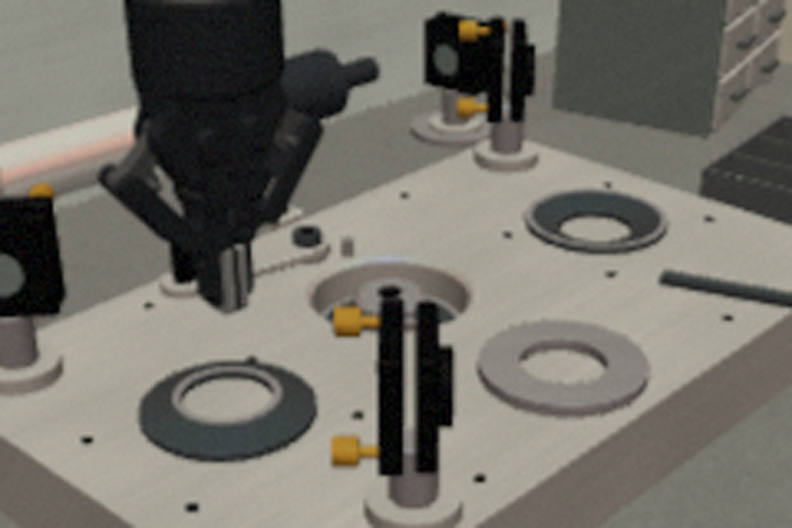

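View pics/a1t.png

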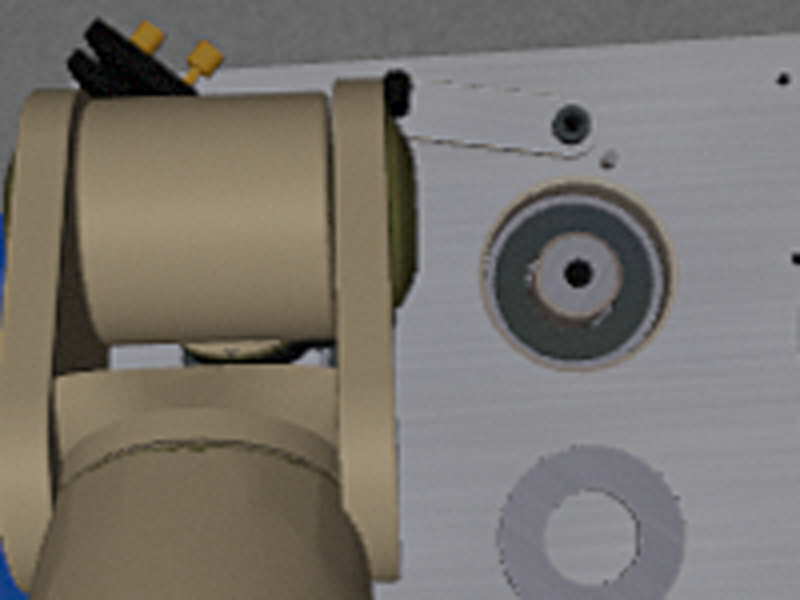

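step_arm --series "0 0 0.7 0 0 0 -1;0 0 0.7 0 0 0 -1;0 0 0 0 0 0 -0.8;0 0 0 0 0 0 -0.7;0 0 0 0 0 0 -0.6"

```text
clock: 4.38
tcp_pos: [0.5344, 0.1384, 0.0676]
ee_rot: [-180.0, -0.1, -0.0]
ft_force: [0.8, 1.1, -0.8]
grip_width: 0.0168
```

step_arm --series "0 0 0 0 0 0 -0.5;0 0 0 0 0 0 -0.5;0 0 0 0 0 0 -0.5"

```text
clock: 4.63
tcp_pos: [0.5339, 0.1384, 0.0668]
ee_rot: [-180.0, -0.1, -0.1]
ft_force: [-0.2, 0.7, -0.2]
grip_width: 0.0214
```

Run:
```python
from h import *
snap("side","a2s",(220,130,380,250),5)
o=monitor.get_obs();print(o["tcp_pos"],o["ft_force"],o["grip_width"])
```

```text
[0.53379501 0.13835366 0.06661771] [-0.48661255  0.34995552 -0.02922109] 0.020925937090787387
```

View pics/a2s.png

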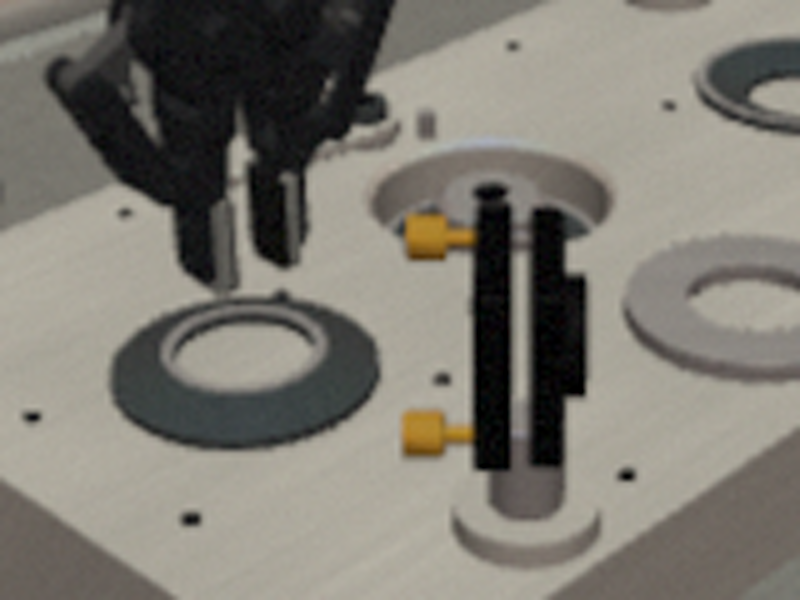

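Run:
```python
from h import *
c=capture("top");s=capture("side");o=monitor.get_obs();p=o["tcp_pos"]
print(o["q"])
for z in(.066,.0936,.1,.15,.2,.25,.3,.35): print(z,proj(s,[p[0],p[1],z]).round(1),proj(c,[p[0],p[1],z]).round(1))
cv2.imwrite("pics/s_full.png",s["color"][:,:,::-1]);cv2.imwrite("pics/t_full.png",c["color"][:,:,::-1])
```

```text
[ 2.35748181e+00  2.86765315e+01  9.04555848e+01 -1.04581154e-03
  6.08527963e+01  9.24122752e+01]
0.066 [269.5 201.5] [288.9 168.7]
0.0936 [268.5 188.8] [288.  166.8]
0.1 [268.3 185.7] [287.8 166.3]
0.15 [266.4 161.1] [286.  162.4]
0.2 [264.4 134.7] [283.9 158. ]
0.25 [262.2 106.2] [281.5 153. ]
0.3 [259.8  75.5] [278.8 147.2]
0.35 [257.3  42.2] [275.6 140.4]
```

View pics/s_full.png

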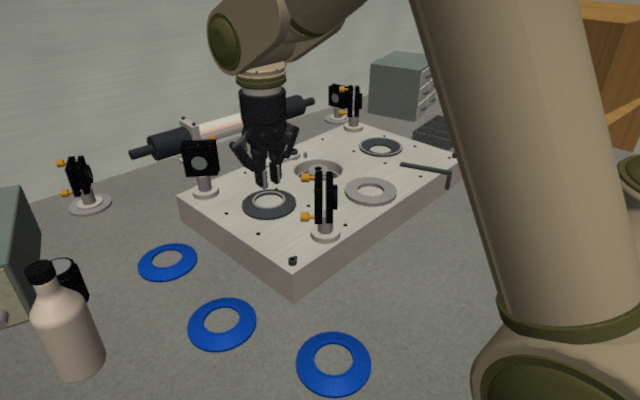

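View pics/t_full.png

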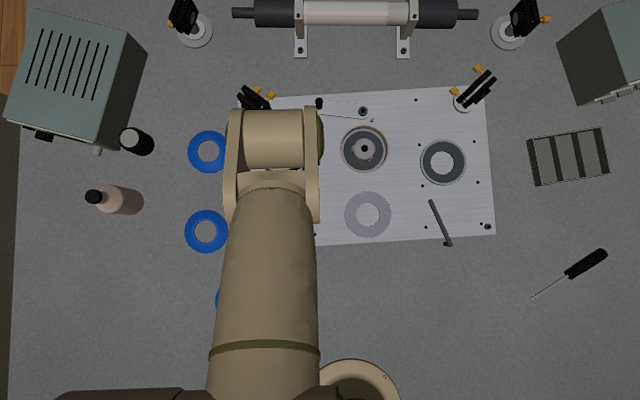

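The picture shows the fingertips at about (270,184), which is roughly 35 mm above the spring. The reported TCP of 0.066 should put them inside the bore. The column agrees, so only the height disagrees. I'll close the jaws and feel downwards in small steps.

step_arm --series "0 0 0 0 0 0 -1;0 0 0 0 0 0 -1;0 0 0.1 0 0 0 -1;0 0 0.1 0 0 0 -1;0 0 0.1 0 0 0 -1"

```text
clock: 5.2
tcp_pos: [0.5335, 0.1383, 0.0599]
ee_rot: [180.0, 0.0, -0.1]
ft_force: [0.4, 0.4, 0.3]
grip_width: 0.0004
```

Run:
```python
from h import *
snap("side","a3s",(220,130,380,250),5)
o=monitor.get_obs();print(o["tcp_pos"],o["ft_force"],o["grip_width"])
```

```text
[0.53329077 0.13832689 0.05948047] [-0.72512885 -1.32962574 -0.1794967 ] 2.0571207516056344e-05
```

View pics/a3s.png

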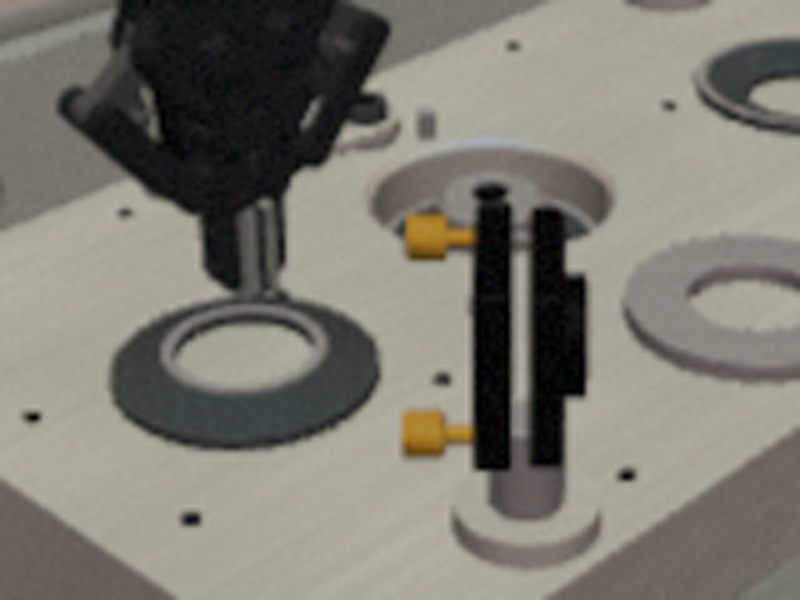

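step_arm --series "0 0 0.1 0 0 0 -1;0 0 0.1 0 0 0 -1;0 0 0.1 0 0 0 -1;0 0 0 0 0 0 -1"

```text
clock: 5.58
tcp_pos: [0.5334, 0.1383, 0.0537]
ee_rot: [180.0, 0.0, -0.1]
ft_force: [1.0, -0.4, 0.3]
grip_width: -0.0001
```

step_arm --series "0 0 0.2 0 0 0 -1;0 0 0.2 0 0 0 -1;0 0 0.2 0 0 0 -1;0 0 0 0 0 0 -1"

```text
clock: 5.92
tcp_pos: [0.5331, 0.1383, 0.0412]
ee_rot: [180.0, 0.1, -0.1]
ft_force: [-0.7, -0.0, -0.1]
grip_width: 0.0001
```

Run:
```python
from h import *
c=snap("side","a4s",(220,130,380,250),5)
o=monitor.get_obs();print(o["tcp_pos"],o["ft_force"],o["grip_width"])
```

```text
[0.53325778 0.13833458 0.04162047] [-0.35979974 -0.12342206  0.613251  ] 0.00031861825405006815
```

View pics/a4s.png

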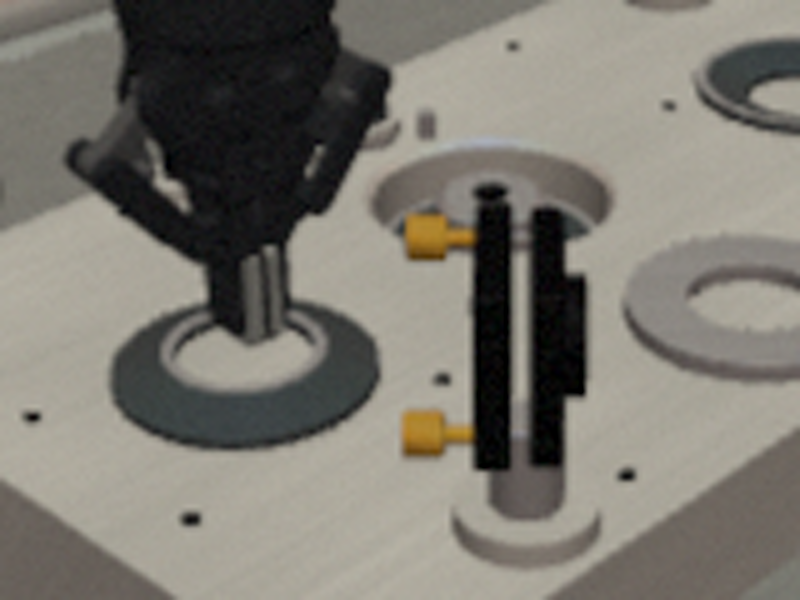

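step_arm --series "0 0 0.2 0 0 0 -1;0 0 0.2 0 0 0 -1;0 0 0.1 0 0 0 -0.9;0 0 0.1 0 0 0 -0.8;0 0 0 0 0 0 -0.7"

```text
clock: 6.38
tcp_pos: [0.5334, 0.1383, 0.0297]
ee_rot: [-180.0, 0.0, -0.1]
ft_force: [0.9, 0.9, -1.2]
grip_width: 0.0132
```

step_arm --series "0 0 0 0 0 0 -0.6;0 0 0 0 0 0 -0.5;0 0 0 0 0 0 -0.5;0 0 0 0 0 0 -0.5"

```text
clock: 6.72
tcp_pos: [0.5337, 0.1383, 0.0303]
ee_rot: [180.0, -0.0, -0.1]
ft_force: [-0.4, 0.7, -0.2]
grip_width: 0.0215
```

Run:
```python
from h import *
c=snap("side","a5s",(220,130,380,250),5)
o=monitor.get_obs();print(o["tcp_pos"],o["ft_force"],o["grip_width"])
```

```text
[0.53368242 0.13835246 0.03031169] [ 0.79248368 -0.15602007 -1.15411403] 0.021668347262795623
```

View pics/a5s.png

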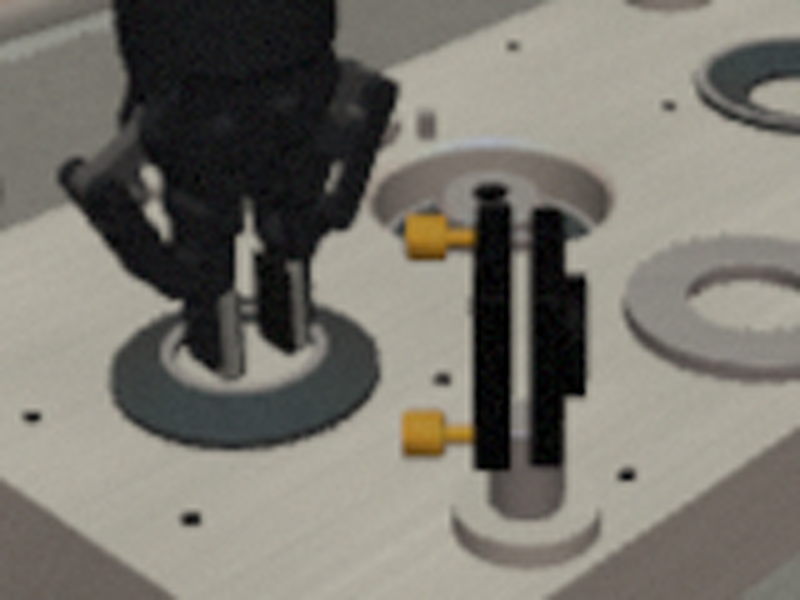

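step_arm --series "0 0 0 0 0 0 -0.4;0 0 0 0 0 0 -0.3;0 0 0 0 0 0 -0.2;0 0 0 0 0 0 -0.2"

```text
clock: 7.1
tcp_pos: [0.5335, 0.1384, 0.0301]
ee_rot: [-180.0, 0.0, -0.1]
ft_force: [-0.2, 1.0, -1.2]
grip_width: 0.034
```

Run:
```python
from h import *
c=snap("side","a6s",(220,130,380,250),5)
o=monitor.get_obs();print(o["tcp_pos"],o["ft_force"],o["grip_width"])
```

```text
[0.53350648 0.13842901 0.03012032] [ 0.15265278  0.92022607 -1.74606527] 0.03402211237585039
```

View pics/a6s.png

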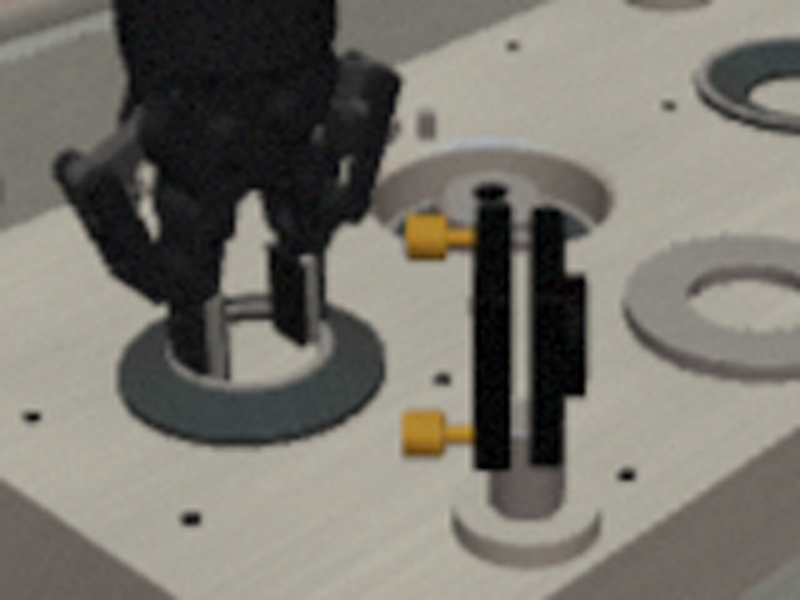

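step_arm --series "0 0 0 0 0 0 -0.15;0 0 0 0 0 0 -0.1;0 0 0 0 0 0 -0.05;0 0 0 0 0 0 -0.05;0 0 0 0 0 0 -0.05"

```text
clock: 7.57
tcp_pos: [0.5336, 0.1383, 0.0301]
ee_rot: [180.0, 0.0, -0.1]
ft_force: [-0.6, 0.2, -2.7]
grip_width: 0.0365
```

Run:
```python
from h import *
c=snap("side","a7s",(220,130,380,250),5)
o=monitor.get_obs();print(o["tcp_pos"],o["ft_force"],o["grip_width"])
```

```text
[0.53355205 0.13832139 0.03012302] [-0.0394405  -0.52898484 -3.06285532] 0.03637735716381407
```

View pics/a7s.png

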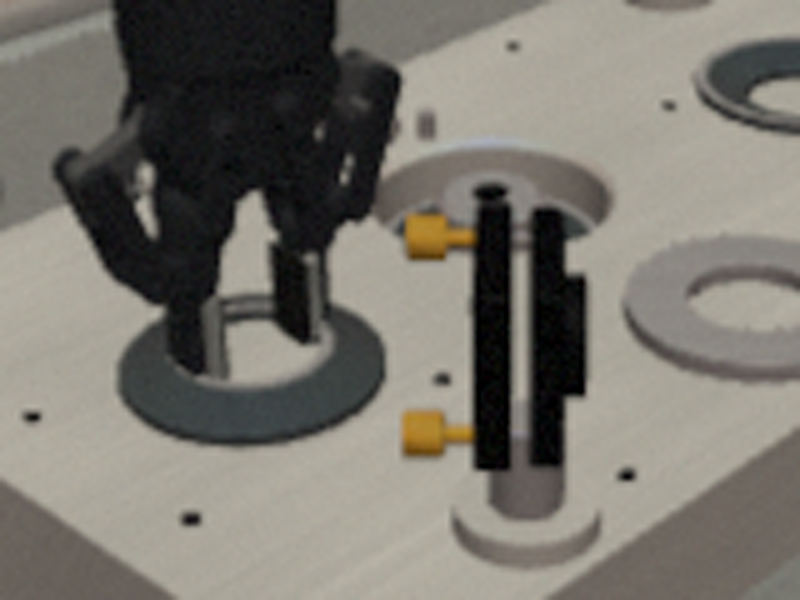

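step_arm --series "0 0 0 0 0 0 -0.17;0 0 0.1 0 0 0 -0.17;0.06 0.2 0 0 0 0 -0.17;0.14 0.5 0 0 0 0 -0.17;0.14 0.5 0 0 0 0 -0.17"

```text
clock: 8.03
tcp_pos: [0.541, 0.115, 0.0291]
ee_rot: [-179.9, -0.1, -0.0]
ft_force: [-2.3, 3.7, 5.2]
grip_width: 0.0356
```

step_arm --series "0.14 0.5 0 0 0 0 -0.17;0.14 0.5 0 0 0 0 -0.17;0.14 0.5 0 0 0 0 -0.17;0.06 0.2 0 0 0 0 -0.17;0 0 0 0 0 0 -0.17"

```text
clock: 8.45
tcp_pos: [0.5509, 0.0796, 0.0291]
ee_rot: [180.0, -0.1, -0.1]
ft_force: [0.3, -2.3, 5.5]
grip_width: 0.0353
```

Run:
```python
from h import *
c=snap("side","a8s",(220,120,380,240),5)
c=snap("top","a8t",(220,80,420,230),4)
o=monitor.get_obs();print(o["tcp_pos"],o["ft_force"],o["grip_width"])
```

```text
[0.55095303 0.07965013 0.02909088] [ 0.56862144 -3.96003567  6.82082581] 0.035372345531043514
```

View pics/a8s.png

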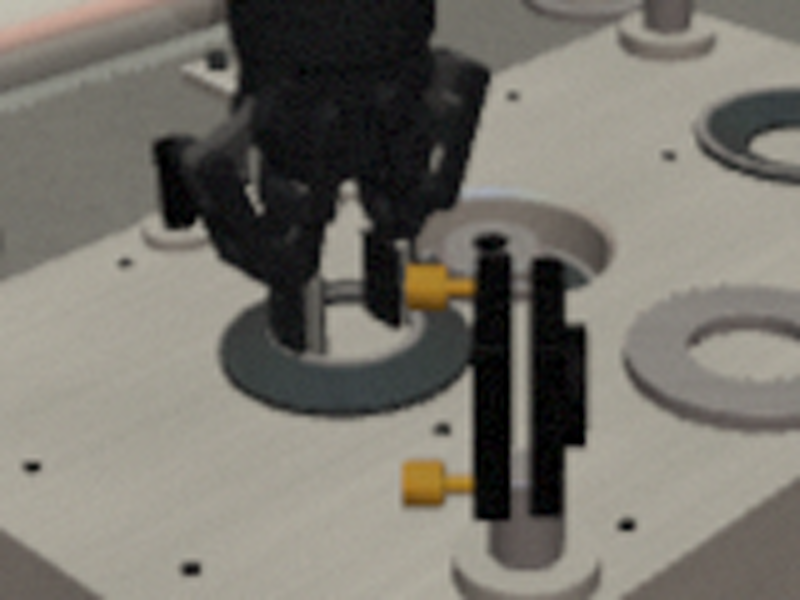

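View pics/a8t.png

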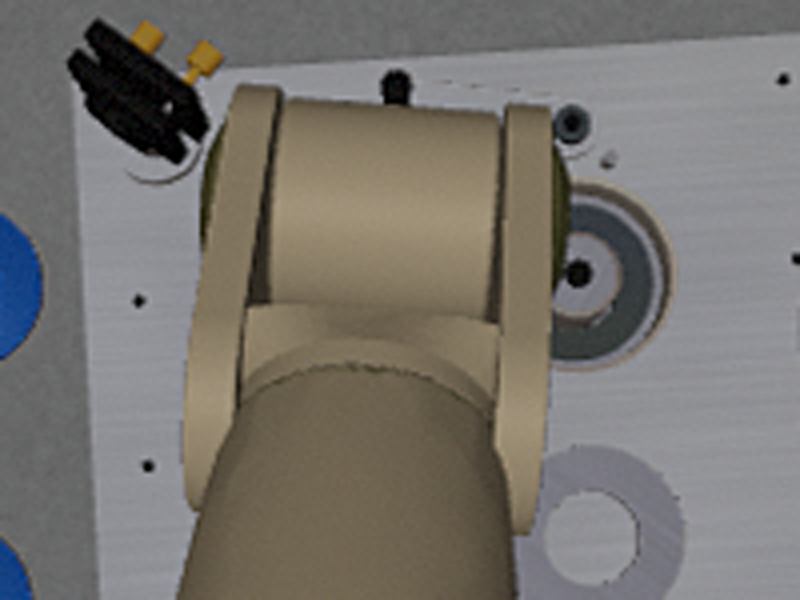

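```bash
cat >> h.py <<'E'
def ext(c,xy,r,z):
    t=np.linspace(0,2*np.pi,721)
    P=np.array([proj(c,[xy[0]+r*np.cos(a),xy[1]+r*np.sin(a),z]) for a in t])
    return P.min(0).round(1),P.max(0).round(1)
E
python3 - <<'E'
from h import *
s=capture("side")
print("A0 pred",ext(s,(.5337,.1395),.05,.063),"obs 242.4..296 bottom 219.6")
print("well pred",ext(s,(.5798,-.0256),.055,.061),"obs right 342.8 top 158")
for xy in [(.551,.077),(.551,.0797)]: print("A1 pred",xy,ext(s,xy,.05,.063),"obs left 264.2 bottom 202.8")
E
```

```text
A0 pred (array([242. , 189.5]), array([295.9, 218.3])) obs 242.4..296 bottom 219.6
well pred (array([292.4, 156.6]), array([343.3, 180.2])) obs right 342.8 top 158
A1 pred (0.551, 0.077) (array([263.9, 176. ]), array([314.6, 201.7])) obs left 264.2 bottom 202.8
A1 pred (0.551, 0.0797) (array([262.8, 176.5]), array([313.6, 202.2])) obs left 264.2 bottom 202.8
```

step_arm --series "0 0 -0.1 0 0 0 -0.17;0.14 0.5 0 0 0 0 -0.17;0.14 0.5 0 0 0 0 -0.17;0.14 0.5 0 0 0 0 -0.17;0.14 0.5 0 0 0 0 -0.17"

```text
clock: 9.02
tcp_pos: [0.5612, 0.039, 0.0299]
ee_rot: [-180.0, 0.0, -0.1]
ft_force: [0.7, -0.5, -2.7]
grip_width: 0.0353
```

step_arm --series "0.14 0.5 0 0 0 0 -0.17;0.14 0.5 0 0 0 0 -0.17;0.14 0.5 0 0 0 0 -0.17;0.14 0.5 0 0 0 0 -0.17;0.07 0.25 0 0 0 0 -0.17"

```text
clock: 9.43
tcp_pos: [0.5741, -0.0063, 0.0302]
ee_rot: [180.0, -0.0, -0.1]
ft_force: [-0.3, -0.2, -2.3]
grip_width: 0.0356
```

step_arm --series "0.07 0.25 0 0 0 0 -0.17;0.07 0.25 0 0 0 0 -0.17;0 0.2 0 0 0 0 -0.17;0 0 0 0 0 0 -0.17"

```text
clock: 9.77
tcp_pos: [0.5765, -0.0193, 0.0302]
ee_rot: [180.0, 0.0, -0.1]
ft_force: [-0.3, -0.4, -2.3]
grip_width: 0.0351
```

Run:
```python
from h import *
c=snap("side","a9s",(240,90,400,210),5)
c=snap("top","a9t",(270,80,470,230),4)
o=monitor.get_obs();print(o["tcp_pos"],o["ft_force"],o["grip_width"])
```

```text
[ 0.5763381  -0.01853132  0.0301757 ] [ 0.14348905  0.01564185 -2.35894956] 0.035385682162434894
```

View pics/a9s.png

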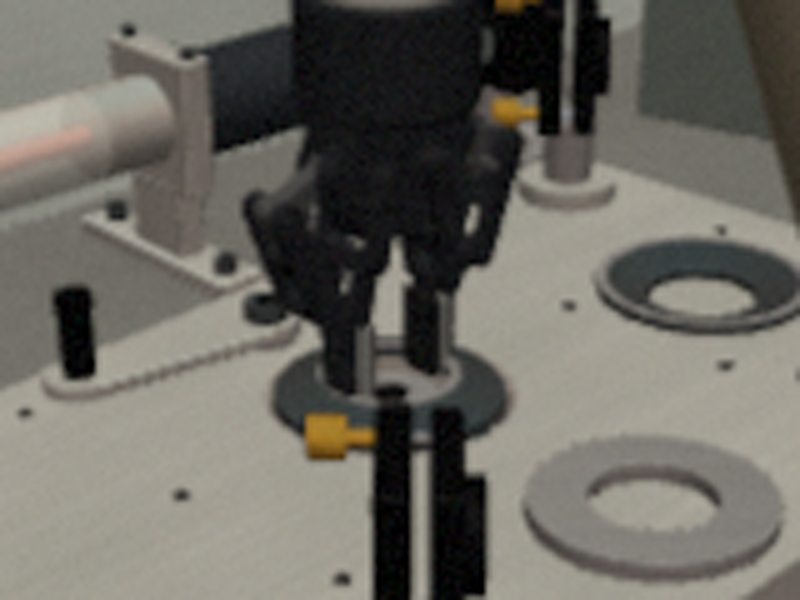

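View pics/a9t.png

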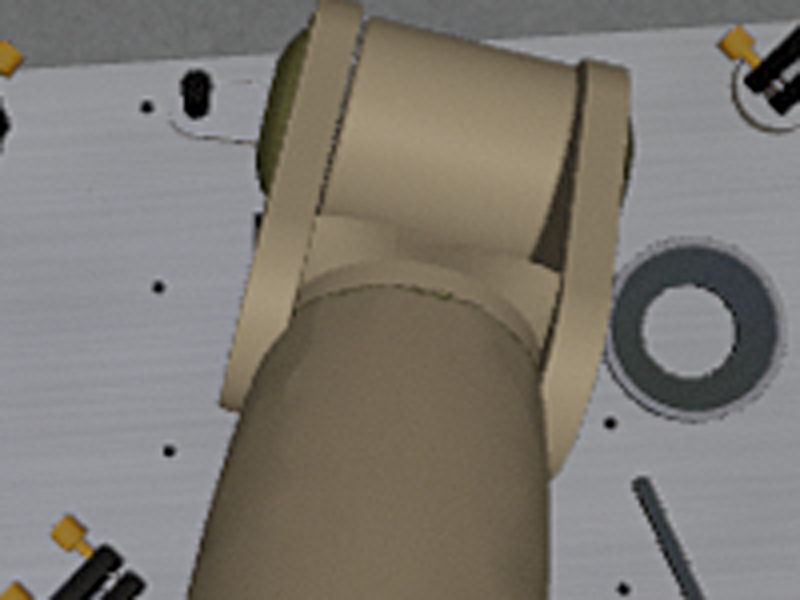

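step_arm --series "0.17 0.2 0 0 0 0 -0.17;0 0 0 0 0 0 -0.17;0 0 0 0 0 0 -0.2;0 0 0 0 0 0 -0.25;0 0 0 0 0 0 -0.4"

```text
clock: 10.28
tcp_pos: [0.58, -0.0226, 0.0305]
ee_rot: [180.0, -0.0, -0.0]
ft_force: [0.1, 0.7, 0.2]
grip_width: 0.0262
```

step_arm --series "0 0 0 0 0 0 -0.4;0 0 0 0 0 0 -0.4"

```text
clock: 10.45
tcp_pos: [0.5799, -0.0227, 0.0303]
ee_rot: [180.0, -0.0, -0.1]
ft_force: [-0.5, -0.1, 0.5]
grip_width: 0.0255
```

Run:
```python
from h import *
c=snap("side","a10s",(240,90,400,210),5)
o=monitor.get_obs();print(o["tcp_pos"],o["ft_force"],o["grip_width"])
```

```text
[ 0.57991334 -0.02265141  0.03033771] [ 0.24486652  0.81948895 -0.07142568] 0.025718393505326995
```

View pics/a10s.png

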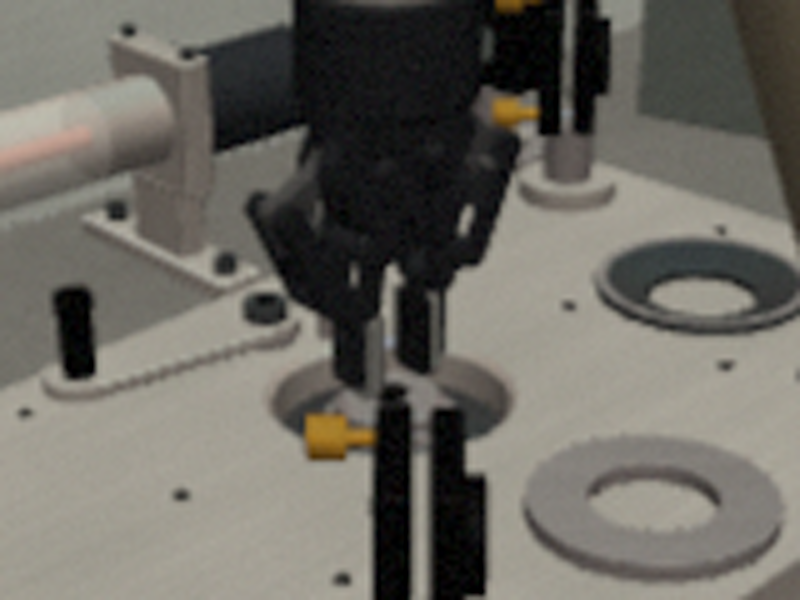

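step_arm --series "0 0 -1 0 0 0 -1;0 0 -1 0 0 0 -1;-0.17 0.94 -0.5 0 0 0 -1;-0.17 0.94 0 0 0 0 -1;-0.17 0.94 0 0 0 0 -1"

```text
clock: 10.92
tcp_pos: [0.5698, -0.0797, 0.0811]
ee_rot: [180.0, -0.1, -0.0]
ft_force: [-0.6, 0.4, 0.1]
grip_width: -0.0001
```

step_arm --series "-0.17 0.94 0 0 0 0 -1;-0.17 0.94 0 0 0 0 -1;-0.17 0.94 0 0 0 0 -1;-0.17 0.94 0 0 0 0 -1;-0.17 0.94 0 0 0 0 -1"

```text
clock: 11.33
tcp_pos: [0.5523, -0.174, 0.0803]
ee_rot: [180.0, -0.0, -0.1]
ft_force: [0.8, 0.0, -0.1]
grip_width: 0.0
```

step_arm --series "-0.15 0.92 0 0 0 0 -1;0 0 0 0 0 0 -1;0 0 0 0 0 0 -1"

```text
clock: 11.58
tcp_pos: [0.5493, -0.1918, 0.0802]
ee_rot: [-180.0, -0.0, -0.1]
ft_force: [-0.5, 0.1, 0.0]
grip_width: -0.0004
```

Run:
```python
from h import *
c=snap("side","b1s",(280,80,440,200),5)
c=snap("top","b1t",(320,90,480,210),5)
o=monitor.get_obs();print(o["tcp_pos"],o["ft_force"],o["grip_width"])
s=capture("side")
```

```text
[ 0.54953862 -0.19067837  0.08015198] [ 0.50267927  0.71205003 -0.37174463] -0.00011696988009549732
```

View pics/b1s.png

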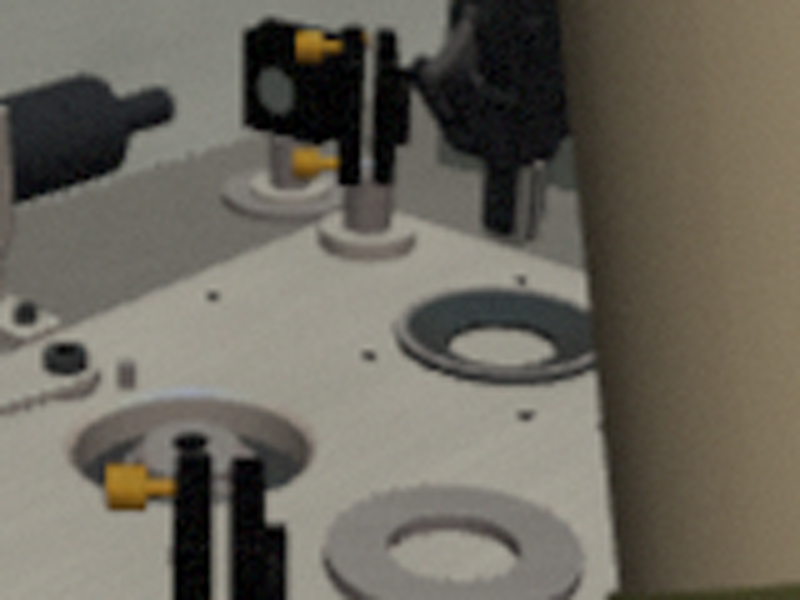

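View pics/b1t.png

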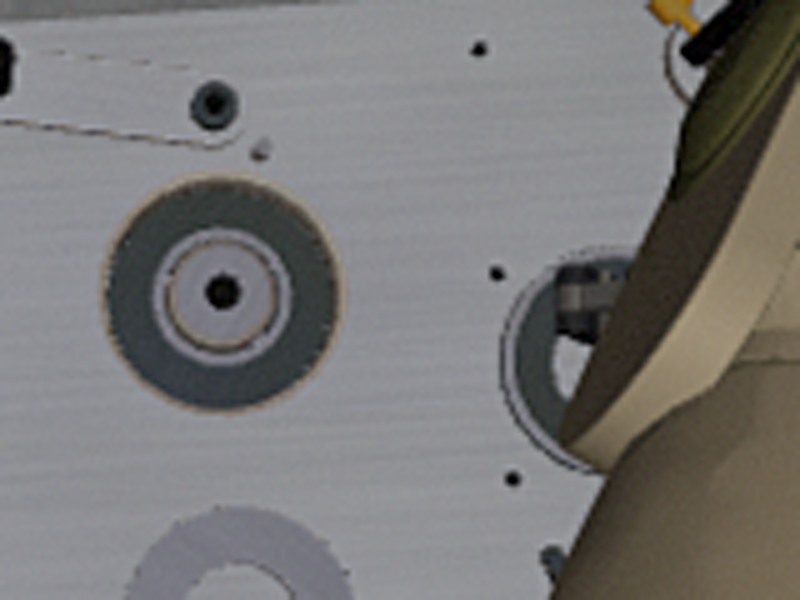

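step_arm --series "0 0 0.5 0 0 0 -0.34;0 0 0.7 0 0 0 -0.34;0 0 0.7 0 0 0 -0.34;0 0 0.3 0 0 0 -0.34;0 0 0 0 0 0 -0.34"

```text
clock: 12.15
tcp_pos: [0.5487, -0.1905, 0.0344]
ee_rot: [-179.9, 0.2, -0.0]
ft_force: [-0.7, 0.0, 0.2]
grip_width: 0.0281
```

Run:
```python
from h import *
c=snap("side","b2s",(320,80,440,170),6)
o=monitor.get_obs();print(o["tcp_pos"],o["ft_force"],o["grip_width"])
```

```text
[ 0.54927921 -0.19090203  0.03558444] [ 0.4709954  -0.48690136  0.60493695] 0.027914729817325238
```

View pics/b2s.png

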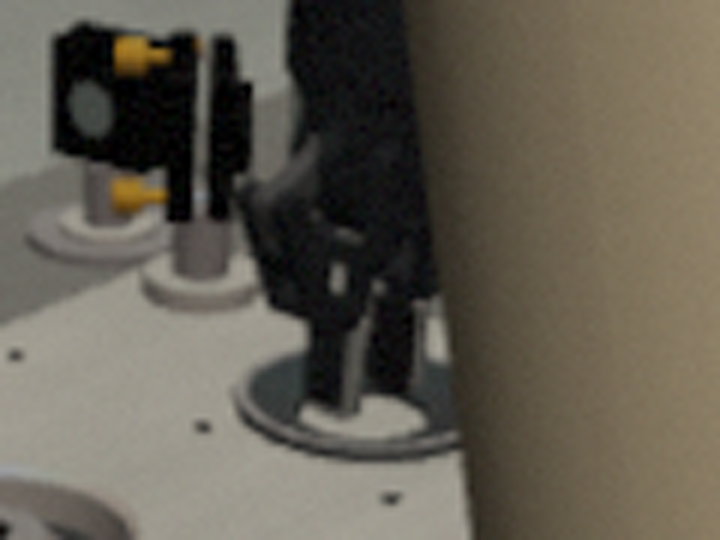

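step_arm --series "0 0 0.1 0 0 0 -0.34;0 0 0.1 0 0 0 -0.34;0 0 0.1 0 0 0 -0.34;0 0 0 0 0 0 -0.34"

```text
clock: 12.53
tcp_pos: [0.5495, -0.1914, 0.0301]
ee_rot: [180.0, -0.0, -0.1]
ft_force: [0.1, 0.2, -0.0]
grip_width: 0.028
```

step_arm --series "0 0 0.1 0 0 0 -0.34;0 0 0 0 0 0 -0.34"

```text
clock: 12.7
tcp_pos: [0.5494, -0.1914, 0.028]
ee_rot: [-180.0, 0.0, -0.1]
ft_force: [-1.2, -0.5, -0.1]
grip_width: 0.0286
```

step_arm --series "0 0 0.1 0 0 0 -0.34;0 0 0 0 0 0 -0.34"

```text
clock: 12.87
tcp_pos: [0.5494, -0.1914, 0.0259]
ee_rot: [-180.0, 0.0, -0.1]
ft_force: [-0.2, -0.7, 1.1]
grip_width: 0.0282
```

step_arm --series "0 0 0.08 0 0 0 -0.34;0 0 0 0 0 0 -0.34"

```text
clock: 13.03
tcp_pos: [0.5494, -0.1914, 0.0243]
ee_rot: [-180.0, 0.0, -0.1]
ft_force: [-0.1, 0.2, 0.1]
grip_width: 0.0283
```

step_arm --series "0 0 0.08 0 0 0 -0.34;0 0 0 0 0 0 -0.34"

```text
clock: 13.2
tcp_pos: [0.5496, -0.1915, 0.0236]
ee_rot: [180.0, -0.0, -0.1]
ft_force: [-2.3, 2.0, 5.1]
grip_width: 0.0283
```

step_arm --series "0 0 -0.05 0 0 0 -0.3;0 0 0 0 0 0 -0.25;0 0 0 0 0 0 -0.2;0 0 0 0 0 0 -0.15;0 0 0 0 0 0 -0.1"

```text
clock: 13.62
tcp_pos: [0.5493, -0.1914, 0.0237]
ee_rot: [-180.0, 0.0, -0.1]
ft_force: [0.4, -0.6, -1.0]
grip_width: 0.0364
```

step_arm --series "0 0 0 0 0 0 -0.08;0 0 0 0 0 0 -0.05;0 0 0 0 0 0 -0.05"

```text
clock: 13.87
tcp_pos: [0.5493, -0.1913, 0.0238]
ee_rot: [-180.0, 0.0, -0.1]
ft_force: [-0.0, 0.6, -2.0]
grip_width: 0.0367
```

Run:
```python
from h import *
c=snap("side","b3s",(320,80,440,170),6)
o=monitor.get_obs();print(o["tcp_pos"],o["ft_force"],o["grip_width"])
```

```text
[ 0.54932553 -0.19134034  0.02380406] [-0.16248849 -0.41395791 -2.24144953] 0.03659679070760758
```

View pics/b3s.png

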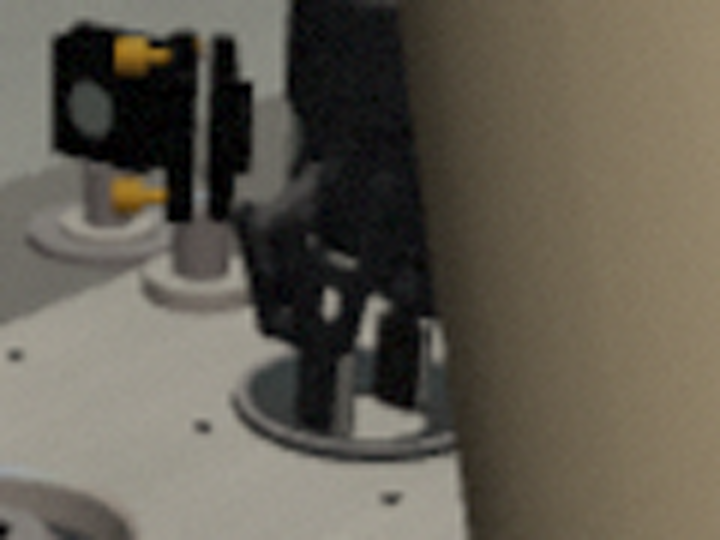

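step_arm --series "0.05 -0.25 0 0 0 0 -0.12;0.09 -0.5 0 0 0 0 -0.12;0.09 -0.5 0 0 0 0 -0.12;0.09 -0.5 0 0 0 0 -0.12;0.09 -0.5 0 0 0 0 -0.12"

```text
clock: 14.33
tcp_pos: [0.5579, -0.145, 0.024]
ee_rot: [-180.0, 0.0, -0.0]
ft_force: [-0.3, -0.5, -2.3]
grip_width: 0.0363
```

step_arm --series "0.09 -0.5 0 0 0 0 -0.12;0.09 -0.5 0 0 0 0 -0.12;0.09 -0.5 0 0 0 0 -0.12;0.09 -0.5 0 0 0 0 -0.12;0 0 0 0 0 0 -0.12"

```text
clock: 14.75
tcp_pos: [0.5652, -0.1044, 0.024]
ee_rot: [-180.0, 0.0, 0.0]
ft_force: [-0.3, 1.5, -1.4]
grip_width: 0.0366
```

Run:
```python
from h import *
c=snap("side","b4s",(260,80,420,200),5)
o=monitor.get_obs();print(o["tcp_pos"],o["ft_force"],o["grip_width"])
```

```text
[ 0.56508171 -0.10551462  0.02397923] [-0.47022181 -0.02164198 -2.75248178] 0.03642532491379203
```

View pics/b4s.png

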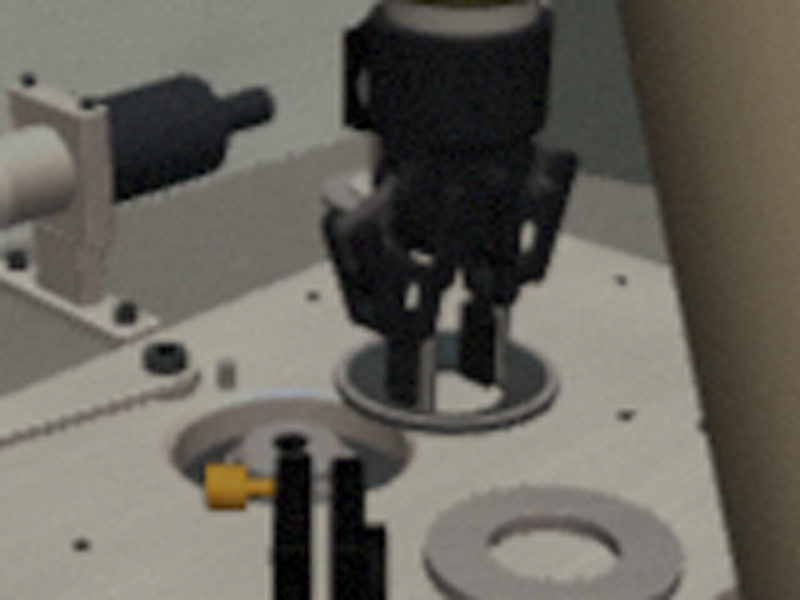

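step_arm --series "0.09 -0.5 0 0 0 0 -0.12;0.09 -0.5 0 0 0 0 -0.12;0.09 -0.5 0 0 0 0 -0.12;0.09 -0.5 0 0 0 0 -0.12;0.09 -0.5 0 0 0 0 -0.12"

```text
clock: 15.22
tcp_pos: [0.5742, -0.0553, 0.024]
ee_rot: [-180.0, -0.0, -0.0]
ft_force: [-0.4, -0.9, -2.2]
grip_width: 0.0367
```

step_arm --series "0.09 -0.5 0 0 0 0 -0.12;0.09 -0.5 0 0 0 0 -0.12;0.04 -0.3 0 0 0 0 -0.12;0.05 -0.3 0 0 0 0 -0.12;0 0 0 0 0 0 -0.12"

```text
clock: 15.63
tcp_pos: [0.5795, -0.0234, 0.024]
ee_rot: [-180.0, 0.0, -0.0]
ft_force: [0.8, -0.3, -1.5]
grip_width: 0.0364
```

Run:
```python
from h import *
c=snap("side","b5s",(240,90,400,210),5)
o=monitor.get_obs();print(o["tcp_pos"],o["ft_force"],o["grip_width"])
```

```text
[ 0.57949182 -0.0241087   0.02398886] [ 0.36178652 -0.13063756 -1.9554475 ] 0.036398120293456716
```

View pics/b5s.png

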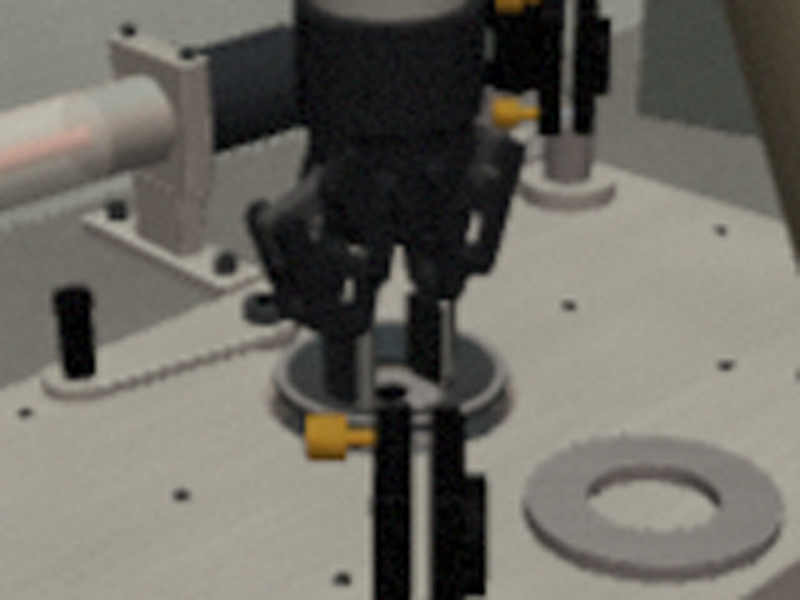

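step_arm --series "0.02 -0.05 0 0 0 0 -0.12;0 0 0 0 0 0 -0.15;0 0 0 0 0 0 -0.2;0 0 0 0 0 0 -0.3;0 0 0 0 0 0 -0.4"

```text
clock: 16.1
tcp_pos: [0.58, -0.0238, 0.0243]
ee_rot: [180.0, -0.0, -0.1]
ft_force: [-0.0, -0.6, -0.5]
grip_width: 0.0255
```

step_arm --series "0 0 0 0 0 0 -0.5;0 0 0 0 0 0 -0.5"

```text
clock: 16.27
tcp_pos: [0.5799, -0.0236, 0.0241]
ee_rot: [180.0, -0.0, -0.1]
ft_force: [-0.2, 0.4, 0.8]
grip_width: 0.0218
```

Run:
```python
from h import *
c=snap("side","b6s",(240,90,400,210),5)
o=monitor.get_obs();print(o["tcp_pos"],o["ft_force"],o["grip_width"])
```

```text
[ 0.57989381 -0.02357342  0.02409588] [-0.11204458 -0.62645231 -0.58147353] 0.021256854219775703
```

View pics/b6s.png

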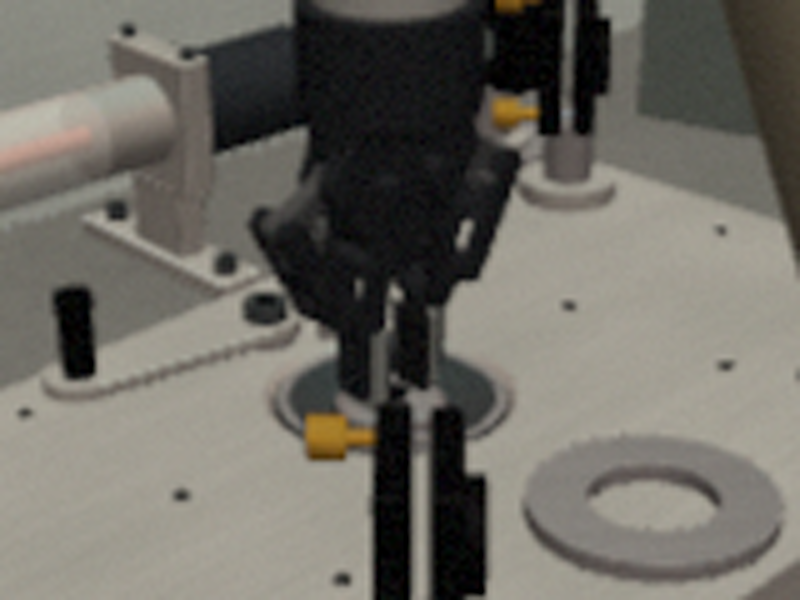

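step_arm --series "0 0 -1 0 0 0 -0.6;0 0 -1 0 0 0 -0.6;0 0 -1 0 0 0 -0.6;0.92 -1 -1 0 0 0 0;0.92 -1 0 0 0 0 0.06"

```text
clock: 16.73
tcp_pos: [0.6189, 0.016, 0.1088]
ee_rot: [179.9, -0.4, -0.2]
ft_force: [0.6, -0.4, 1.1]
grip_width: 0.0404
```

step_arm --series "0.92 -1 0 0 0 0 0.06;0.92 -1 0 0 0 0 0.06;0.92 -1 0 0 0 0 0.06;0 0 0 0 0 0 0.06;0 0 0 0 0 0 0.06"

```text
clock: 17.15
tcp_pos: [0.6721, 0.0773, 0.1033]
ee_rot: [180.0, 0.0, 0.0]
ft_force: [0.4, -0.3, 0.3]
grip_width: 0.045
```

Run:
```python
from h import *
c=snap("side","k1s",(200,70,360,190),5)
c=snap("top","k1t",(260,80,460,230),4)
o=monitor.get_obs();print(o["tcp_pos"],o["ft_force"],o["grip_width"])
```

```text
[0.67158027 0.07591167 0.1038255 ] [0.79756069 0.07697251 0.07433082] 0.045667729461823056
```

View pics/k1s.png

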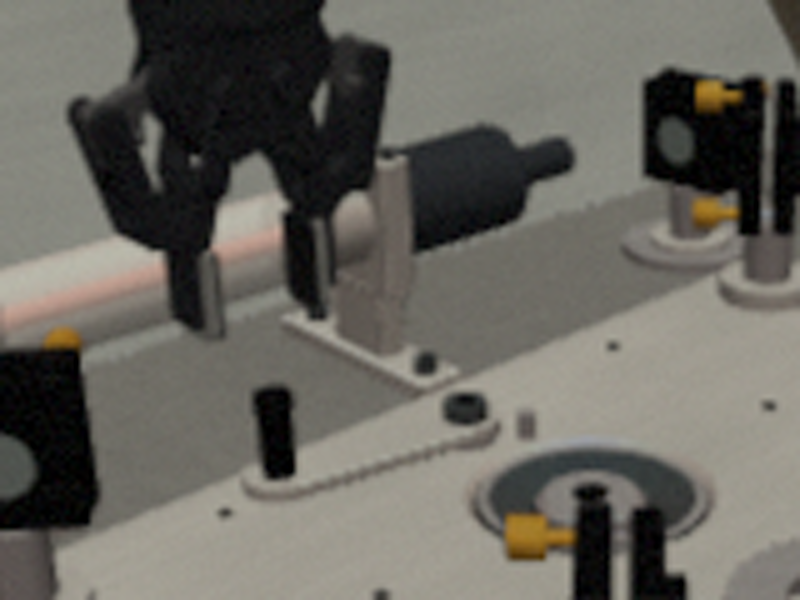

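View pics/k1t.png

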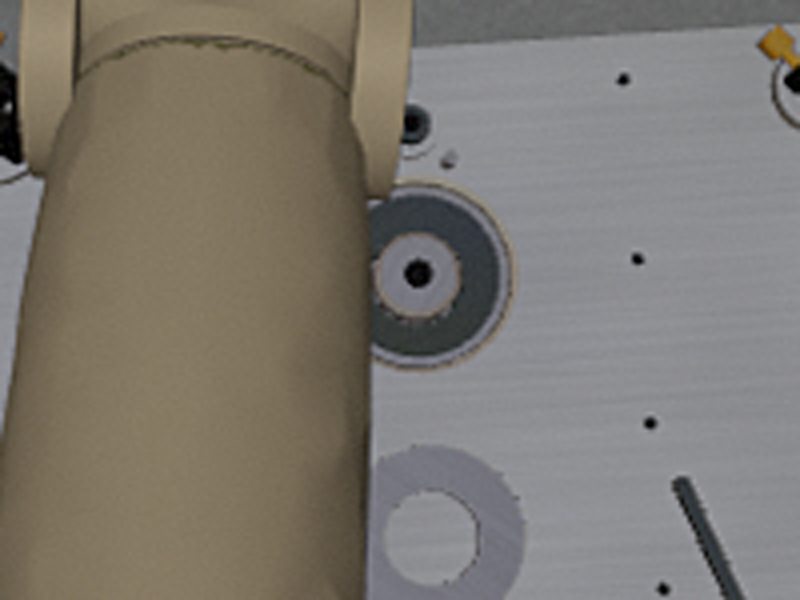

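Run:
```python
from h import *
s=capture("side");o=monitor.get_obs();p=o["tcp_pos"]
for z in(.06,.079,.11,.13,.14,.15): print(z,(((proj(s,[p[0],p[1]-.0027,z]))-[200,70])*5).round(0), (((proj(s,[.672,.074,z]))-[200,70])*5).round(0))
```

```text
0.06 [279. 490.] [276. 491.]
0.079 [275. 451.] [273. 452.]
0.11 [269. 385.] [267. 385.]
0.13 [265. 341.] [263. 341.]
0.14 [263. 319.] [261. 319.]
0.15 [261. 296.] [258. 296.]
```

step_arm --series "0 0 0.6 0 0 0 0.06;0 0 0.8 0 0 0 0.06;0 0 0.8 0 0 0 0.06;0 0 0.6 0 0 0 0.06;0 0 0.2 0 0 0 0.06"

```text
clock: 17.72
tcp_pos: [0.6706, 0.076, 0.0413]
ee_rot: [-180.0, 0.2, -0.1]
ft_force: [0.1, -0.8, 0.5]
grip_width: 0.0455
```

Run:
```python
from h import *
c=snap("side","k2s",(200,70,360,190),5)
o=monitor.get_obs();print(o["tcp_pos"],o["ft_force"],o["grip_width"])
```

```text
[0.67082854 0.07603154 0.04176476] [-0.34810755 -0.02843807 -0.59047061] 0.045232279266173764
```

View pics/k2s.png

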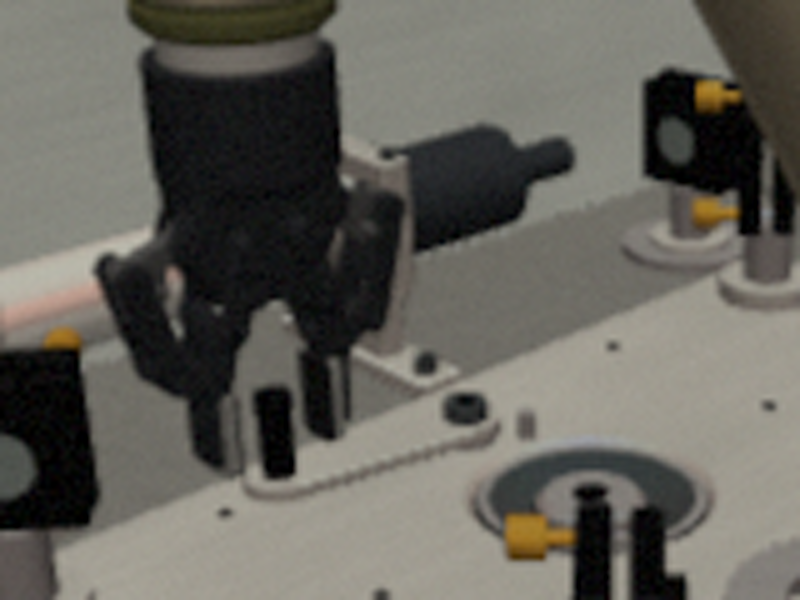

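step_arm --series "0 0 0 0 0 0 -0.4;0 0 0 0 0 0 -0.55;0 0 0 0 0 0 -0.7;0 0 0 0 0 0 -0.7;0 0 0 0 0 0 -0.7"

```text
clock: 18.18
tcp_pos: [0.6725, 0.076, 0.045]
ee_rot: [180.0, -0.1, -0.1]
ft_force: [-0.4, -2.4, 4.0]
grip_width: 0.0149
```

Run:
```python
from h import *
c=snap("side","k3s",(200,70,360,190),5)
o=monitor.get_obs();print(o["tcp_pos"],o["ft_force"],o["grip_width"])
```

```text
[0.67249413 0.07598968 0.04500522] [-1.01408967 -3.4515834   5.07409195] 0.014946837905359493
```

View pics/k3s.png

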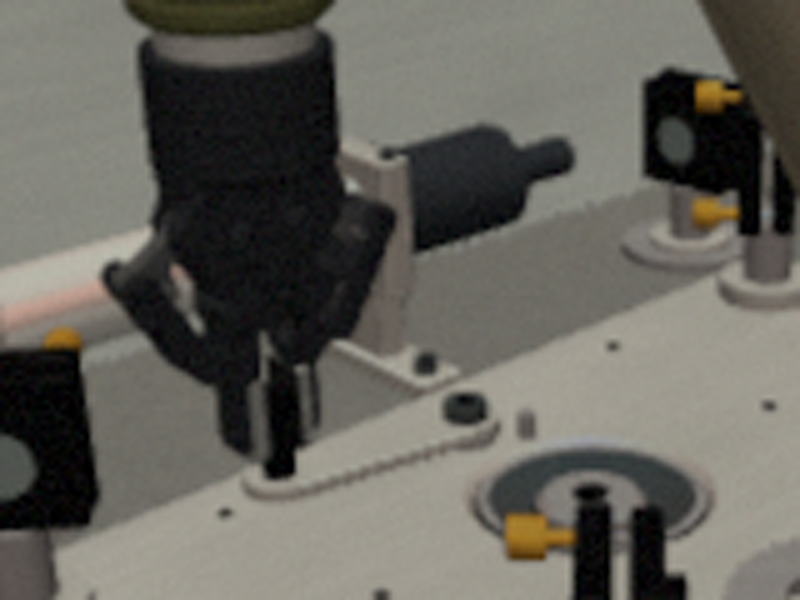

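Run:
```python
import numpy as np
ph=np.radians(np.linspace(81.1,183.5,21)); P=.0952*np.c_[np.cos(ph),np.sin(ph)]
d=np.diff(P,axis=0)/.02; 
cum=np.zeros(2); 
for r in d:
    t=np.round(r+cum,2); cum+=r-t; print(f"{t[0]:.2f} {-t[1]:.2f} 0 0 0 0 -0.7")
print(P+[.6577,-.0181])
```

```text
-0.42 -0.05 0 0 0 0 -0.7
-0.43 -0.01 0 0 0 0 -0.7
-0.42 0.03 0 0 0 0 -0.7
-0.42 0.07 0 0 0 0 -0.7
-0.41 0.10 0 0 0 0 -0.7
-0.41 0.14 0 0 0 0 -0.7
-0.38 0.18 0 0 0 0 -0.7
-0.37 0.21 0 0 0 0 -0.7
-0.35 0.24 0 0 0 0 -0.7
-0.33 0.27 0 0 0 0 -0.7
-0.30 0.30 0 0 0 0 -0.7
-0.27 0.33 0 0 0 0 -0.7
-0.25 0.35 0 0 0 0 -0.7
-0.21 0.37 0 0 0 0 -0.7
-0.18 0.38 0 0 0 0 -0.7
-0.14 0.40 0 0 0 0 -0.7
-0.10 0.41 0 0 0 0 -0.7
-0.07 0.42 0 0 0 0 -0.7
-0.03 0.43 0 0 0 0 -0.7
0.00 0.42 0 0 0 0 -0.7
[[ 0.67242843  0.07595378]
 [ 0.66397612  0.0768929 ]
 [ 0.65547372  0.07707397]
 [ 0.64698909  0.07649554]
 [ 0.63858994  0.07516224]
 [ 0.63034328  0.0730847 ]
 [ 0.62231493  0.0702795 ]
 [ 0.61456896  0.06676903]
 [ 0.60716717  0.06258131]
 [ 0.60016864  0.05774974]
 [ 0.59362921  0.05231288]
 [ 0.58760107  0.04631413]
 [ 0.58213232  0.03980135]
 [ 0.57726661  0.03282651]
 [ 0.57304276  0.02544528]
 [ 0.56949447  0.01771655]
 [ 0.56665008  0.00970201]
 [ 0.56453226  0.0014656 ]
 [ 0.56315793 -0.00692694]
 [ 0.56253805 -0.01540864]
 [ 0.56267757 -0.02391182]]
```

step_arm --series "-0.42 -0.05 0 0 0 0 -0.7;-0.43 -0.01 0 0 0 0 -0.7;-0.42 0.03 0 0 0 0 -0.7;-0.42 0.07 0 0 0 0 -0.7"

```text
clock: 18.57
tcp_pos: [0.6396, 0.0733, 0.045]
ee_rot: [179.8, -0.3, -0.0]
ft_force: [7.7, -15.6, 0.4]
grip_width: 0.0149
```

Run:
```python
from h import *
c=snap("side","k4s",(200,70,360,190),5)
o=monitor.get_obs();print(o["tcp_pos"],o["ft_force"],o["grip_width"])
```

```text
[0.63849509 0.07287824 0.0450051 ] [  4.20504247 -12.17754184   2.16774315] 0.014954621332009534
```

View pics/k4s.png

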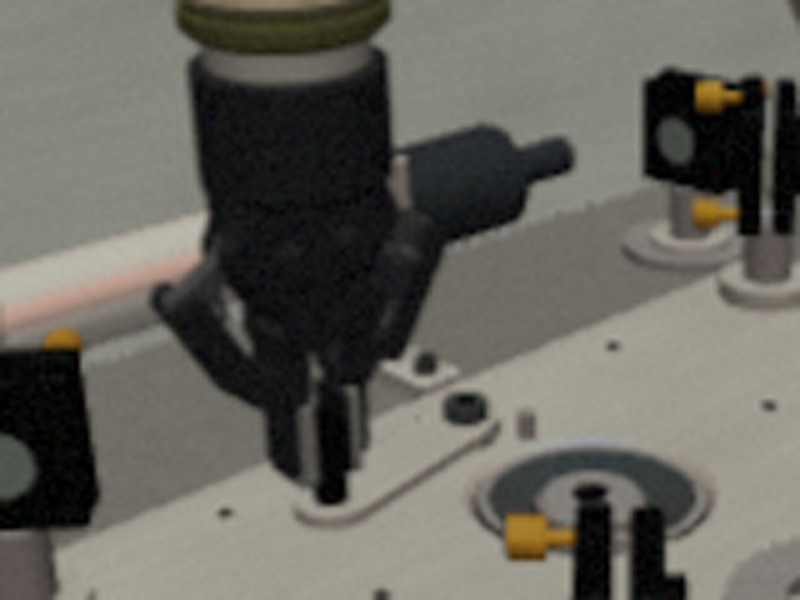

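```bash
cat > arc.py <<'E'
import numpy as np,sys
def arc(piv,r,a0,a1,n,cmd,g=-0.7):
    ph=np.radians(np.linspace(a0,a1,n+1))[1:]; P=np.array(piv)+r*np.c_[np.cos(ph),np.sin(ph)]
    c=np.array(cmd,float); out=[]
    for p in P:
        t=np.round((p-c)/.02,2); c+=t*.02; out.append(f"{t[0]:.2f} {-t[1]:.2f} 0 0 0 0 {g}")
        
    for i in range(0,n,4): print(";".join(out[i:i+4]))
    print(P[::4].round(4),c)
E
python3 -c "
from arc import *
arc((.662,-.0187),.0948,104.4,183.5,16,(.6386,.0752))"
```

```text
-0.40 0.22 0 0 0 0 -0.7;-0.38 0.15 0 0 0 0 -0.7;-0.36 0.19 0 0 0 0 -0.7;-0.35 0.21 0 0 0 0 -0.7
-0.33 0.25 0 0 0 0 -0.7;-0.31 0.27 0 0 0 0 -0.7;-0.28 0.30 0 0 0 0 -0.7;-0.25 0.32 0 0 0 0 -0.7
-0.23 0.34 0 0 0 0 -0.7;-0.19 0.36 0 0 0 0 -0.7;-0.17 0.37 0 0 0 0 -0.7;-0.13 0.39 0 0 0 0 -0.7
-0.10 0.39 0 0 0 0 -0.7;-0.06 0.41 0 0 0 0 -0.7;-0.03 0.41 0 0 0 0 -0.7;0.01 0.40 0 0 0 0 -0.7
[[ 6.306e-01  7.070e-02]
 [ 6.022e-01  5.480e-02]
 [ 5.808e-01  3.030e-02]
 [ 5.690e-01 -1.000e-04]] [ 0.5674 -0.0244]
```

step_arm --series "-0.40 0.22 0 0 0 0 -0.7;-0.38 0.15 0 0 0 0 -0.7;-0.36 0.19 0 0 0 0 -0.7;-0.35 0.21 0 0 0 0 -0.7"

```text
clock: 18.95
tcp_pos: [0.6091, 0.0604, 0.0449]
ee_rot: [-180.0, -0.2, -0.0]
ft_force: [2.1, -0.6, 4.4]
grip_width: 0.0151
```

Run:
```python
from h import *
c=snap("side","k5s",(200,70,360,190),5)
o=monitor.get_obs();print(o["tcp_pos"],o["ft_force"],o["grip_width"])
```

```text
[0.60803166 0.05985519 0.04487499] [-0.50087228 -1.40143068  4.64333087] 0.015034777423960243
```

View pics/k5s.png

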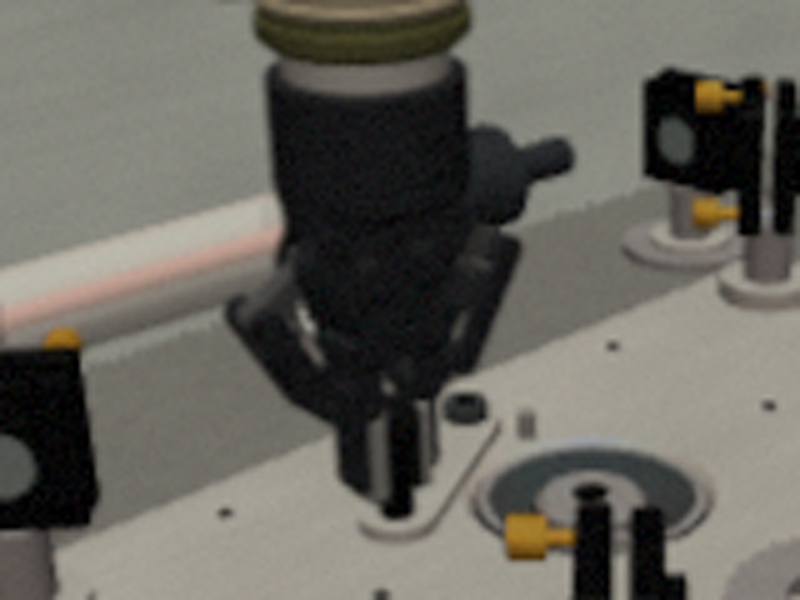

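Forces are now low and the strap is following. Continuing along the arc.

step_arm --series "-0.33 0.25 0 0 0 0 -0.7;-0.31 0.27 0 0 0 0 -0.7;-0.28 0.30 0 0 0 0 -0.7;-0.25 0.32 0 0 0 0 -0.7"

```text
clock: 19.33
tcp_pos: [0.5842, 0.0387, 0.0446]
ee_rot: [-179.9, 0.0, -0.0]
ft_force: [-2.5, 6.1, 8.4]
grip_width: 0.0153
```

step_arm --series "-0.23 0.34 0 0 0 0 -0.7;-0.19 0.36 0 0 0 0 -0.7;-0.17 0.37 0 0 0 0 -0.7;-0.13 0.39 0 0 0 0 -0.7"

```text
clock: 19.67
tcp_pos: [0.5692, 0.0092, 0.0441]
ee_rot: [-179.9, 0.1, -0.0]
ft_force: [1.2, 1.5, 4.8]
grip_width: 0.015
```

step_arm --series "-0.10 0.39 0 0 0 0 -0.7;-0.06 0.41 0 0 0 0 -0.7;-0.03 0.3 0 0 0 0 -0.7;0 0 0 0 0 0 -0.7"

```text
clock: 20.0
tcp_pos: [0.566, -0.0142, 0.044]
ee_rot: [-180.0, 0.1, -0.1]
ft_force: [-5.0, 0.4, 4.6]
grip_width: 0.0146
```

Run:
```python
from h import *
c=snap("side","k6s",(240,90,400,210),5)
o=monitor.get_obs();print(o["tcp_pos"],o["ft_force"],o["grip_width"])
```

```text
[ 0.56598316 -0.01384899  0.04394154] [-4.82398575  2.37764833  5.76497663] 0.014897245240510767
```

View pics/k6s.png

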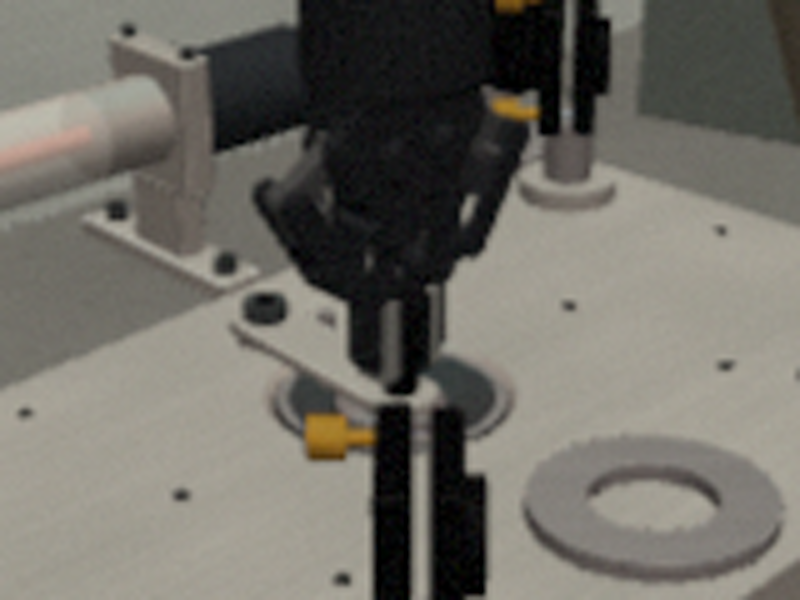

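step_arm --series "0 0.15 0 0 0 0 -0.7;0 0.15 0 0 0 0 -0.7;0 0.15 0 0 0 0 -0.7;0 0 0 0 0 0 -0.7"

```text
clock: 20.38
tcp_pos: [0.5664, -0.0231, 0.0439]
ee_rot: [180.0, 0.0, -0.1]
ft_force: [-3.7, -0.2, 4.8]
grip_width: 0.0151
```

step_arm --series "0 0.1 0 0 0 0 -0.7;0 0 0 0 0 0 -0.7"

```text
clock: 20.55
tcp_pos: [0.5668, -0.025, 0.044]
ee_rot: [180.0, -0.0, -0.1]
ft_force: [-1.1, 0.4, 2.4]
grip_width: 0.0147
```

step_arm --series "0 0.1 0 0 0 0 -0.7;0 0 0 0 0 0 -0.7"

```text
clock: 20.72
tcp_pos: [0.5668, -0.0253, 0.0439]
ee_rot: [-179.8, -0.0, -0.1]
ft_force: [-0.1, 10.0, 3.4]
grip_width: 0.015
```

step_arm --series "0 0.1 0 0 0 0 -0.7;0 0 0 0 0 0 -0.7"

```text
clock: 20.88
tcp_pos: [0.5667, -0.0254, 0.0439]
ee_rot: [-179.7, -0.0, -0.1]
ft_force: [-0.1, 19.4, 4.5]
grip_width: 0.0148
```

step_arm --series "0 -0.17 0 0 0 0 -0.7;0 0 0 0 0 0 -0.5;0 0 0 0 0 0 -0.2;0 0 0 0 0 0 0;0 0 0 0 0 0 0"

```text
clock: 21.3
tcp_pos: [0.5667, -0.0257, 0.0438]
ee_rot: [180.0, -0.0, -0.1]
ft_force: [0.3, -0.3, -0.3]
grip_width: 0.0427
```

step_arm --series "0 0 -0.6 0 0 0 0;0 0 -1 0 0 0 0;0 0 -1 0 0 0 0;0 0 -1 0 0 0 0;0 0 -1 0 0 0 0"

```text
clock: 21.72
tcp_pos: [0.5666, -0.0256, 0.1369]
ee_rot: [180.0, -0.0, -0.1]
ft_force: [0.1, 0.8, 0.2]
grip_width: 0.0424
```

step_arm --series "-0.5 1 -1 0 0 0 0;-0.5 1 -0.5 0 0 0 0;-0.5 1 0 0 0 0 0;-0.5 1 0 0 0 0 0;-0.5 1 0 0 0 0 0"

```text
clock: 22.13
tcp_pos: [0.516, -0.1264, 0.1662]
ee_rot: [180.0, -0.0, -0.1]
ft_force: [0.7, -0.2, 0.2]
grip_width: 0.0427
```

step_arm --series "-0.5 1 0 0 0 0 0;-0.5 1 0 0 0 0 0;-0.5 1 0 0 0 0 0;-0.5 1 0 0 0 0 0;0 0 0 0 0 0 0"

```text
clock: 22.55
tcp_pos: [0.4751, -0.2083, 0.1659]
ee_rot: [179.9, 0.0, -0.3]
ft_force: [-0.5, -0.1, 0.9]
grip_width: 0.0427
```

Run:
```python
from h import *
c=snap("side","e1s",(200,90,440,270),3.3)
c=snap("top","e1t",(230,80,430,230),4); cv2.imwrite("pics/e1f.png",c["color"][:,:,::-1])
o=monitor.get_obs();print(o["tcp_pos"],o["ft_force"],o["grip_width"],o["clock"])
```

```text
[ 0.47626136 -0.20575434  0.16594125] [ 0.10592575  0.00096218 -0.29661383] 0.04216870813272705 22.65
```

View pics/e1s.png

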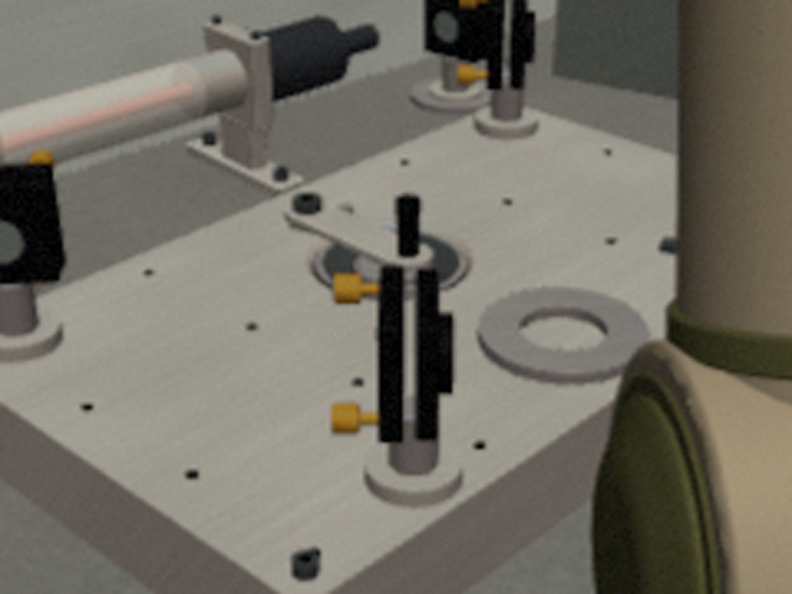

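View pics/e1t.png

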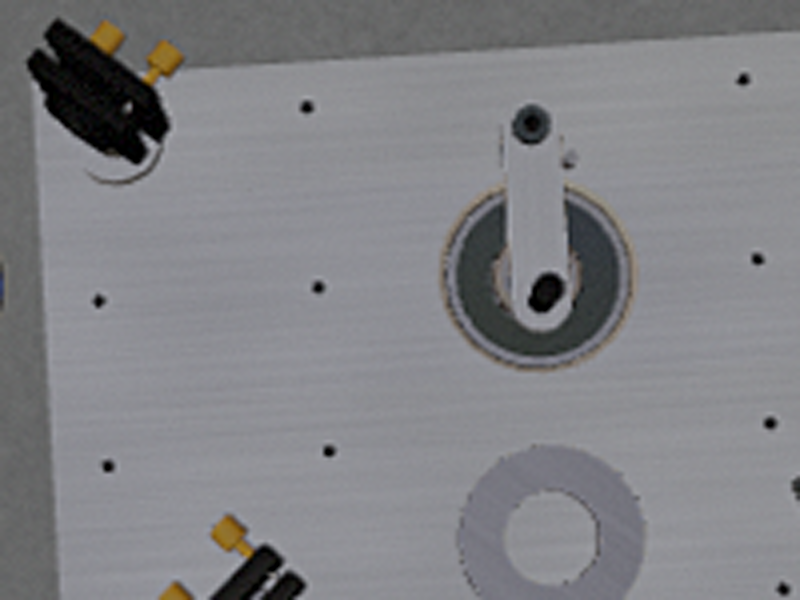

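step_arm --series "0 0 0 0 0 0 0;0 0 0 0 0 0 0;0 0 0 0 0 0 0"

```text
clock: 22.9
tcp_pos: [0.4768, -0.2045, 0.166]
ee_rot: [-180.0, -0.0, 0.0]
ft_force: [0.1, 0.4, -0.7]
grip_width: 0.0426
```

Run:
```python
from workcell import workorder
print(workorder.sign_off())
```

```text
the job is handed in; nothing more can be done
None
```

The job is handed in at about 23 s of the 61 s allowed. The sign-off gives no verdict, so the result rests on my own checks below.

**What I did**
- **Springs:** I moved each spring with the closed fingers inside its bore, opened lightly against the edge. The crown-up spring went into the well first, then the crown-down one, and I let each drop on to the pin.
- **Strap:** I took the knob in the jaws and swung the strap along its arc until it pushed back with about 19 N, then let go and moved clear.

**Last checks**
- **Stack:** In the top view after each drop, both springs sat centred around the pin. The last one lay level with the deck, with an even gap all round. I judged this from the pictures and did not measure the heights.
- **Strap:** It lies about 3.6° off the camera axis and the plate itself is turned about 3.5°, so it is at its stop to within the picture's accuracy.
- **Other parts:** The flat ring and the loose mount look unmoved. The hex key was last seen in place before the strap swing. In the final pictures it is hidden or just out of the crop, but nothing worked near it after that.
- **Arm:** It was standing clear, with a force reading near zero.

**What disagreed**
- **Height:** The fingertips sat about 33–37 mm higher than the reported TCP height. I went by the pictures and by feeling for contact.
- **Sideways:** There was a steady offset of about 3 mm in y between the camera and the arm.
- **Strap arc:** My first arc was a little off and gave up to about 17 N of side force. I corrected it after four rows.
- **Lifting:** The springs' weight (about 2 N) showed on the wrist for the second half of spring A's slide and all of spring B's. They may have ridden up to about 1 mm clear of the plate, far below the 30 mm limit but not strictly sliding.

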